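# Tip the core plugs through the chute into the sample tube

## Task

Pick up the small metal chute with the three stone core plugs in it, carry it level, and rest its open lip on the sprung metal neck of the upright sample tube, pressing lightly (about 3 to 10 N, never as much as 16 N) before any plug slides. Keep the lip pressing on the neck while you tip the chute, and until all three plugs are in the tube. Then put the empty chute back down gently on its feet on the plywood board and let go; leave the other things on the table where they are.

Things in the scene. Friction and masses are not known exactly. Their poses are not given: they have to be found in the camera images.
- chute_grip (a point): Middle of the chute's outer side walls, half-way up: grasp here from above, across its width. Aluminium open-topped channel, 0.11 to 0.18 kg, 160 mm long (x), 29 mm wide outside (y), 23 inside, walls 28 mm high, all 3 mm thick. z up, x from open lip to closed rear: the lip lies 75 mm off towards -x. This point is 29 mm above the feet's bottom, 17 mm above the floor's underside.
- chute_lip (a point): Middle of the lower edge of the chute's open end; same axes. Here chute_grip is at x +75, z +17 mm. Two rubber feet (bars 10 mm long, 41 wide, 12 high) are centred at x +50 and +145 mm, bottom z -12; the underside is bare up to x +45. The plugs start to slide in the chute when it is tipped 15 to 24 degrees lip down; 34 degrees empties it.
- plug1_center (a point): Centre of a stone core plug, a cylinder 18 mm across and 20 mm long, about 15 g; the plugs start lying end to end, loose, in the rear half of the chute; plug 1 of 3 counted from the lip.
- plug2_center (a point): Centre of a stone core plug, a cylinder 18 mm across and 20 mm long, about 15 g; the plugs start lying end to end, loose, in the rear half of the chute; plug 2 of 3 counted from the lip.
- plug3_center (a point): Centre of a stone core plug, a cylinder 18 mm across and 20 mm long, about 15 g; the plugs start lying end to end, loose, in the rear half of the chute; plug 3 of 3 counted from the lip.
- stand: Fixed stand for the upright sample tube; origin on the table on the tube's axis, z up. Steel foot plate 110 x 100 x 12 mm and a square post 112 mm high, 48 mm from the axis towards -x. It clamps a cardboard tube 64 mm across, closed below, topped by an aluminium neck: a round sleeve, outside 56 mm, bore 48 mm, its rim the highest part.
- stand_clamp (a point): Point on the tube's axis 85 mm above the table, in the clamp. The tube is clamped (firmly) at any height: the neck's rim is 146 to 191 mm above the table, not reported; find it by feel. The neck is sprung: gives from about 1.5 N, then 1 mm per 2 N, 12 mm at most. 16 N is too much. Good seat: underside across the rim, lip 10 mm inside the rim's inner edge (14 mm short of the axis).
- board: Fixed plywood board on the table, 220 by 110 by 4 mm, on which the chute starts and to which it returns; origin at the centre of its underside, x along the 220 mm side, z up.
- mug: White mug, 76 mm wide, 90 mm tall; origin at the centre of its underside. Bystander: leave alone.
- tube_cap: Loose grey cap for a tube, 46 mm wide, 18 mm high; origin at the centre of its underside. Bystander: leave alone.
- weight: Small brass balance weight, 36 mm wide, 46 mm tall; origin at the centre of its underside. Bystander: leave alone.
- short_tube: Short open cardboard tube standing on end, 56 mm wide, 120 mm tall, no stand and no metal neck; origin at the centre of its underside. Bystander: leave alone.
- brush: Flat brush, 170 mm long, lying on the table; its x axis runs from handle to bristles. Bystander: leave alone.
- driver: Screwdriver, 180 mm long, lying on the table; its x axis runs from handle to tip. Bystander: leave alone.
- pin_jar: Closed glass jar with a steel lid, 60 mm wide, 75 mm tall; origin at the centre of its underside. Bystander: leave alone.
Things that resemble listed ones, but are neither listed nor needed, are in the scene too. Leave any purple look-alike of the part that bears chute_grip alone.

How it is judged:
By the outcome, as a careful person would: the job done as asked, in the order asked, and still so for the second after the job is handed in, with the robot touching nothing.
It also fails if it takes over 72 s, if anything falls off the work surface, if the arm or the gripper's body presses on something with over 40 N, if the wrist force passes 120 N, or if a joint passes its speed limit or range.

## Robot

A 6-joint arm with a two-finger parallel gripper is mounted at the origin on the work surface. World frame = base frame: x ahead of the robot, y to its left, z up, the work surface at z = 0. Lengths are in m, angles in rad, forces in N, time in s.
With the tool pointing down it reaches from about 0.4 to 0.825 m from the base axis. Payload 7 kg.
Tool frame: the origin (TCP) lies at the very end of the fingers, on their centre line; the grasp point (between the pads) lies ctrl.grip_depth behind it (ctrl.grip_depth is the distance from the TCP to the grasp point, in m); z points along the fingers, y is the direction in which the jaws open and shut (so a half turn about z gives the same grasp; the last joint's range is limited). The gripper opens to 88 mm and grips with 3 to 60 N. Pads are 19 mm wide; open, the fingers measure 130 mm over their backs; the gripper's body (78 mm by 193 mm) begins 47 mm behind the grasp point.
Start: joints at [0.288, 0.359, 0.012, 0, -1.224, -0.288], TCP at [0.675, -0, 0.227] pointing down, gripper open.
Joint ranges: [-3.07, 3.07], [-1.43, 2.12], [-1.02, 1.25], [-3.03, 1.67], [-3.05, -0], [-3.03, 3.03]. Speed limits (rad/s): [2.39, 2.39, 3.01, 3.14, 3.14, 3.14].

## Interface

Orientations are given as a unit quaternion [w, x, y, z].
In Python, from station import ctrl gives the robot as it stands. The module is installed in compiled form; this text tells all that it offers.
- The arm moves only by the tool move_arm, never from a script. Its argument "series" is a list of rows, each an object with "linear": the shift along the world's x, y, z in mm, a list of three; "spin": the turn about the world's z in rad; "grip": the finger opening in mm, from 0 to 87.6. A call has 1 to 10 rows; each row shifts and turns the commanded pose from where the row before left it; what a row does not reach is not made up. A row lasts 1/12 s, in which the tool goes at most 41.7 mm and 7.16 degrees, less where a joint would pass 70% of its speed; a pose out of reach is approached as far as the arm can. A call is refused whole if a number of a shift passes 41.7 or a number of a turn 0.125, either way. A call with a gripper value outside its range is refused whole. The fingers move at their own pace and stop on an object; "grip_force" is the grip in N (left out, the last holds). Time passes only in rows, so rows that do not move let the fingers close. It gives the time, the measured TCP pose, the force and the opening at its end, in the units of the state.
- ctrl.get_obs(): the state, without advancing time (a new reading comes with each control period).
- ctrl.camera(name): name is "scene" or "side" or "wrist"; returns a dict with "image" (384x512x3 uint8, red, green, blue), "range_z" (384x512 float32, m along the optical axis (not along the pixel's ray), 0 where there is no reading), "vertical_fov" (degrees; the focal length in pixels is half the picture's height over the tangent of half this angle, whatever the lens; pixels are square), "cx", "cy" (the principal point, pixels), "world_from_camera" (4x4, takes a point from camera to world coordinates). Camera axes: x right, y up, looking along -z (the intrinsics and any distortion apply to the point x, -y, -z); pixel columns grow to the right and rows downward; lengths in m; the calibration is good to about 2 mm. A picture is of the moment at which its call begins.
- ctrl.finish_job(): hands the job in, once; it reports no verdict.
The state is a dict: "clock": time; "joint_positions": joint angles; "joint_vel": joint speeds; "tau": joint torques, N m; "position": TCP position; "tcp_rot": TCP orientation; "contact_force": force on the tool from outside, world axes, zero at the start; "moment": the same for the moment, N m; "gripper_width": opening from 0.0 (shut) to 1.0 (fully open).
Only numpy, scipy, OpenCV 4.12 (cv2) and the standard library are available. Lean on these libraries where they do the work, as an engineer would, in place of code of your own. Each camera call takes 0.05 s, during which the arm holds its last target.

## Working session

There is one attempt and no reset: what is moved stays moved. The work goes in short steps, Python scripts to look and compute and a tool call to move; the robot and the scene stay as the last step left them, time stands still between calls to the robot, and variables do not carry over. Pictures are saved under pics/ and viewed, and the job is handed in when it is done.

Besides the shell and the picture viewer there is one more tool, called after "Emit:" as a command line: name --argument value ..., lists and objects as JSON in quotes. move_arm: Moves the arm, as the interface text tells. Its arguments: {"type":"object","properties":{"series":{"type":"array"},"grip_force":{"type":"number"}},"required":["series"]}

```bash
ls -la; mkdir -p pics
cat > h.py <<'E'
import numpy as np, cv2
from station import ctrl
def grab(tag):
    out={}
    for n in ("scene","side","wrist"):
        c=ctrl.camera(n); np.savez(f"{tag}_{n}.npz",**c)
        im=cv2.cvtColor(c["image"],cv2.COLOR_RGB2BGR)
        cv2.imwrite(f"pics/{tag}_{n}.png",im)
        out[n]=c
    return out
def load(tag,n): return dict(np.load(f"{tag}_{n}.npz"))
def cloud(c):
    h,w=c["range_z"].shape; f=h/2/np.tan(np.radians(float(c["vertical_fov"]))/2)
    u,v=np.meshgrid(np.arange(w),np.arange(h)); d=c["range_z"]
    p=np.stack([(u-c["cx"])/f*d,-(v-c["cy"])/f*d,-d,np.ones_like(d)],-1)
    P=p@c["world_from_camera"].T
    P=P[...,:3].copy(); P[d==0]=np.nan
    return P
E
python3 - <<'E'
from h import *
o=ctrl.get_obs(); print(o, ctrl.grip_depth)
r=grab("a")
for n,c in r.items(): print(n,c["vertical_fov"],c["cx"],c["cy"],{k for k in c},np.round(c["world_from_camera"],3).tolist())
E
```

```text
total 12
drwxr-xr-x  3 agent agent 4096 Dec  7 03:09 .
drwxr-xr-x 23 root  root  4096 Dec  7 03:09 ..
drwxr-xr-x  2 agent agent 4096 Dec  7 03:09 pics
{'clock': 0.0, 'joint_positions': array([ 2.88101481e-01,  3.59363806e-01,  1.10535036e-02, -3.42326183e-04,
       -1.22405970e+00, -2.88099694e-01]), 'joint_vel': array([-0.00140854,  0.00157185,  0.00015468,  0.00090671,  0.00032097,
        0.00028268]), 'tau': array([-8.00930356e-04, -5.82726967e+01,  2.93058443e+01,  6.99745238e+00,
        6.93249181e-03, -2.06530804e-04]), 'position': array([ 6.74521527e-01, -2.58783521e-05,  2.25636670e-01]), 'tcp_rot': array([-6.14761695e-04, -7.07065964e-01,  7.07147140e-01,  5.16801850e-04]), 'contact_force': array([-0.34474182, -0.01791853, -0.88493723]), 'moment': array([-0.01575809, -0.01303187,  0.03044814]), 'gripper_width': 0.9987973959369643} 0.0188
scene 49.48055209581224 243.68625877945186 191.28344301558207 {'vertical_fov', 'world_from_camera', 'cy', 'cx', 'image', 'range_z'} [[-0.149, -0.835, 0.529, 1.193], [0.989, -0.125, 0.081, 0.077], [-0.001, 0.535, 0.845, 1.117], [0.0, 0.0, 0.0, 1.0]]
side 57.34652558287458 253.33912345739836 189.90977315562998 {'vertical_fov', 'world_from_camera', 'cy', 'cx', 'image', 'range_z'} [[0.953, 0.172, -0.248, 0.229], [-0.302, 0.531, -0.791, -1.011], [-0.004, 0.829, 0.559, 0.787], [0.0, 0.0, 0.0, 1.0]]
wrist 69.23799530947039 251.97602981305656 191.61471672861666 {'vertical_fov', 'world_from_camera', 'cy', 'cx', 'image', 'range_z'} [[-1.0, -0.0, 0.001, 0.675], [-0.0, -0.966, -0.257, -0.069], [0.001, -0.257, 0.966, 0.385], [0.0, 0.0, 0.0, 1.0]]
```

View pics/a_scene.png

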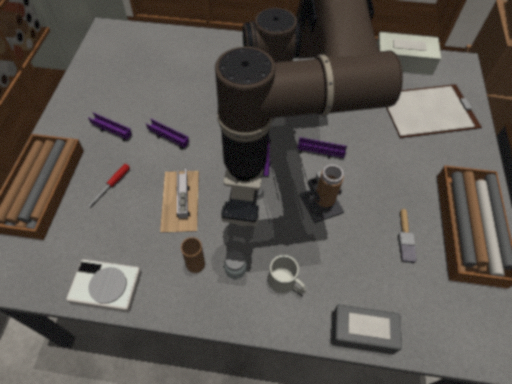

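View pics/a_side.png

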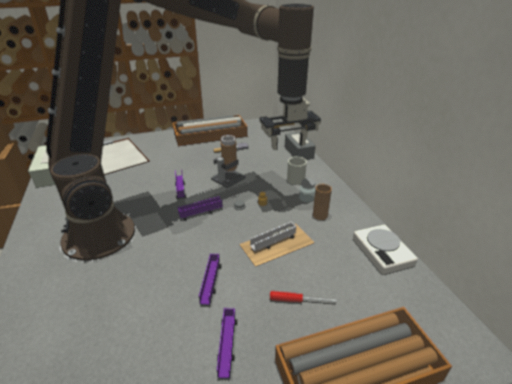

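View pics/a_wrist.png

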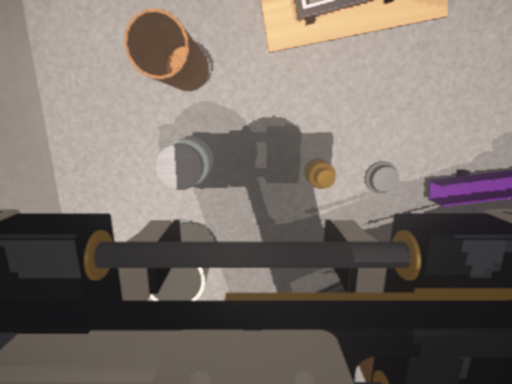

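Run:
```python
from h import *
for n,(r0,r1,c0,c1) in {"scene":(160,240,150,210),"side":(215,265,235,320)}.items():
    c=load("a",n);P=cloud(c);im=c["image"]
    cv2.imwrite(f"pics/crop_{n}.png",cv2.cvtColor(cv2.resize(im[r0:r1,c0:c1],None,fx=8 if n=="scene" else 7,fy=8 if n=="scene" else 7,interpolation=cv2.INTER_CUBIC),cv2.COLOR_RGB2BGR)[:600,:800])
c=load("a","scene");P=cloud(c);im=c["image"]
cv2.imwrite("pics/crop_stand.png",cv2.cvtColor(cv2.resize(im[155:225,295:355],None,fx=8,fy=8,interpolation=cv2.INTER_CUBIC),cv2.COLOR_RGB2BGR))
for n,(r0,r1,c0,c1) in {"scene":(160,240,150,210),"side":(215,265,235,320)}.items():
    P=cloud(load("a",n))[r0:r1,c0:c1].reshape(-1,3)
    q=P[(P[:,2]>.028)&(P[:,2]<.06)]; m=q[:,:2].mean(0)
    r=cv2.minAreaRect((q[:,:2]*1000).astype(np.float32)); print(n,len(q),m,r,np.percentile(q[:,2],[5,50,95]))
for n,(r0,r1,c0,c1) in {"scene":(155,225,295,355),"side":(125,190,205,260)}.items():
    P=cloud(load("a",n))[r0:r1,c0:c1].reshape(-1,3)
    h=np.histogram(P[:,2],bins=np.arange(0,.22,.01));print(n,h[0])
    q=P[(P[:,2]>.14)&(P[:,2]<.2)];print(len(q),q.min(0),q.max(0),q.mean(0))
```

```text
scene 290 [ 0.56729592 -0.20892979] ((548.8746337890625, -212.99200439453125), (161.17266845703125, 28.997159957885742), 12.939863204956055) [0.02914922 0.03704581 0.04879638]
side 497 [ 0.54664553 -0.21374186] ((546.9495849609375, -213.52423095703125), (161.8695831298828, 33.37466049194336), 14.149081230163574) [0.02956067 0.03978458 0.04983933]
scene [1423  514    9    0    4   30   30   54   79  142   50   73   68   48
   81   78  131   83   94    0    0]
467 [0.48451961 0.18715948 0.14000999] [0.54604157 0.25038429 0.18785192] [0.51678208 0.21801796 0.16539868]
side [1910  377  130   92   91  135  162   43   58   90   52   55   36   33
   35   38   49   70   55    1    0]
248 [0.47977796 0.18511249 0.14037153] [0.54191813 0.24831949 0.19057248] [0.50956659 0.20905975 0.16778366]
```

View pics/crop_scene.png

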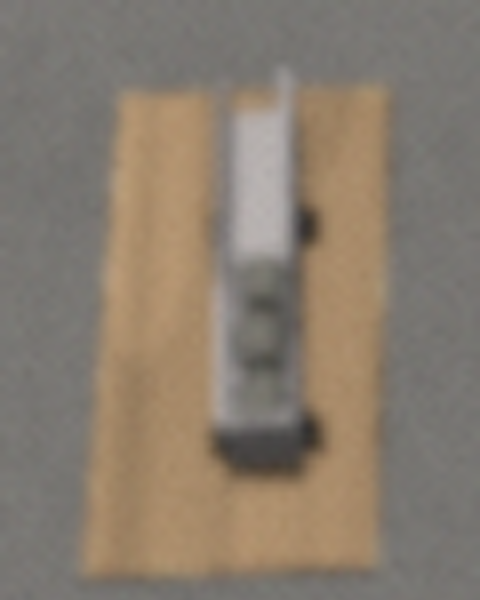

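View pics/crop_side.png

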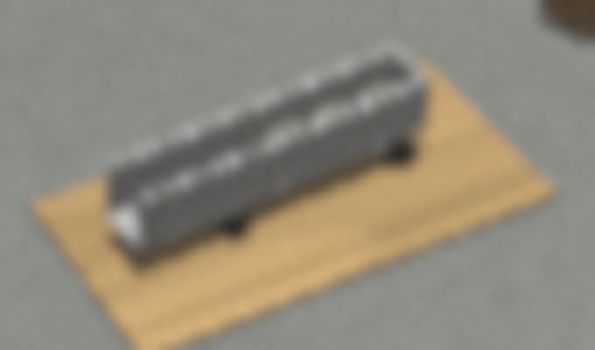

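View pics/crop_stand.png

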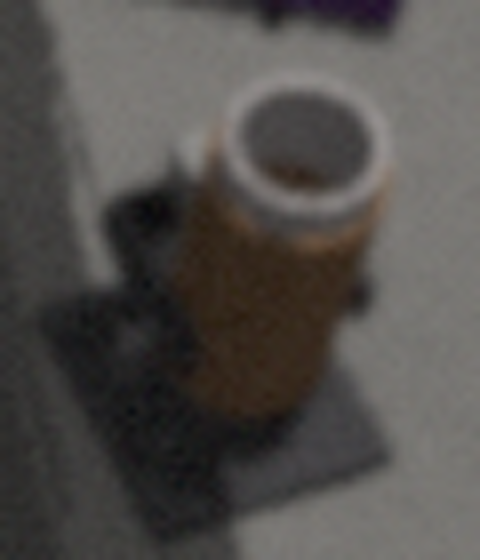

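Emit:
move_arm --series '[{"linear": [-6,-20,0],"spin": -0.12,"grip": 60},{"linear": [-6,-20,0],"spin": -0.12,"grip": 60},{"linear": [-6,-20,0],"spin": -0.12,"grip": 60},{"linear": [-6,-20,0],"spin": -0.12,"grip": 60},{"linear": [-6,-20,-5],"spin": -0.12,"grip": 60},{"linear": [-6,-20,-5],"spin": -0.12,"grip": 60},{"linear": [-6,-20,-5],"spin": -0.12,"grip": 60},{"linear": [-6,-20,-5],"spin": -0.12,"grip": 60},{"linear": [-6,-20,-5],"spin": -0.12,"grip": 60},{"linear": [-6,-18,-5],"spin": -0.12,"grip": 60}]'

```text
clock: 0.98
position: [0.6144, -0.1991, 0.196]
tcp_rot: [-0.0, -0.181, 0.983, 0.0]
contact_force: [0.6, 0.4, 0.3]
gripper_width: 0.689
```

Emit:
move_arm --series '[{"linear": [-3,0,-5],"spin": -0.12,"grip": 60},{"linear": [0,0,-5],"spin": -0.017,"grip": 60},{"linear": [0,0,0],"spin": 0,"grip": 60},{"linear": [0,0,0],"spin": 0,"grip": 60}]'

```text
clock: 1.32
position: [0.612, -0.1977, 0.1863]
tcp_rot: [-0.0, -0.119, 0.993, 0.0]
contact_force: [0.7, 0.4, -0.6]
gripper_width: 0.681
```

Run:
```python
from h import *
r=grab("b")
o=ctrl.get_obs();print(o["clock"],o["position"],o["contact_force"],o["gripper_width"])
P=cloud(r["wrist"]).reshape(-1,3)
q=P[(P[:,2]>.036)&(P[:,2]<.06)&(np.linalg.norm(P[:,:2]-[.548,-.213],axis=1)<.1)]
print(len(q),q.min(0),q.max(0)); print(cv2.minAreaRect((q[:,:2]*1000).astype(np.float32)),np.percentile(q[:,2],[5,50,95]))
```

```text
1.4667 [ 0.61248619 -0.19748308  0.18689371] [ 0.30029626 -0.5620874  -0.31378076] 0.6838974037728239
1627 [ 0.46547414 -0.24683684  0.03600031] [ 0.62730939 -0.18252693  0.04989402]
((546.2535400390625, -214.50035095214844), (159.93997192382812, 29.179800033569336), 13.720855712890625) [0.03637078 0.04684234 0.04842892]
```

View pics/b_wrist.png

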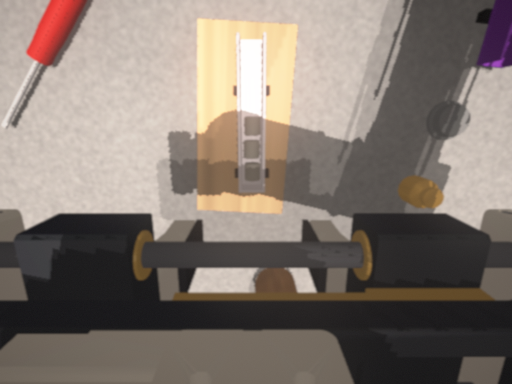

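View pics/b_side.png

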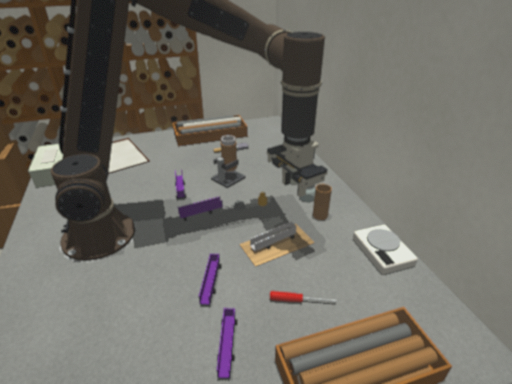

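Run:
```python
from h import *
P=cloud(load("b","scene")); 
def st(P,r0,r1,c0,c1,z0,z1):
    q=P[r0:r1,c0:c1].reshape(-1,3); q=q[(q[:,2]>z0)&(q[:,2]<z1)]
    print(len(q),q.min(0).round(3),q.max(0).round(3)); return q
st(P,230,275,175,215,.1,.13)
S=cloud(load("b","side")); st(S,180,225,308,335,.1,.13)
# stand rim : circle fit using outer points near top
for PP,b in ((P,(155,225,295,355)),(S,(125,190,205,260))):
    q=PP[b[0]:b[1],b[2]:b[3]].reshape(-1,3); q=q[q[:,2]>.15]
    zt=np.percentile(q[:,2],98); t=q[q[:,2]>zt-.004]
    c,r=cv2.minEnclosingCircle((t[:,:2]*1000).astype(np.float32)); 
    A=np.c_[2*t[:,:2],np.ones(len(t))]; s=np.linalg.lstsq(A,(t[:,:2]**2).sum(1),rcond=None)[0]
    print(zt,len(t),c,r,s[:2],np.sqrt(s[2]+s[0]**2+s[1]**2))
```

```text
182 [ 0.729 -0.158  0.1  ] [ 0.786 -0.102  0.126]
188 [ 0.728 -0.159  0.1  ] [ 0.784 -0.098  0.124]
0.18613349823618608 67 (512.7430419921875, 218.89962768554688) 28.25686264038086 [0.51297961 0.21881254] 0.02594354625790115
0.18815544066626574 34 (510.8930358886719, 218.2765655517578) 30.910181045532227 [0.51113621 0.21891896] 0.026106413994525016
```

Emit:
move_arm --series '[{"linear": [-3,-1.6,-35],"spin": 0,"grip": 45},{"linear": [0,0,-35],"spin": 0,"grip": 45},{"linear": [0,0,-35],"spin": 0,"grip": 45},{"linear": [0,0,-30],"spin": 0,"grip": 45},{"linear": [0,0,-20],"spin": 0,"grip": 45},{"linear": [0,0,-8],"spin": 0,"grip": 45},{"linear": [0,0,-4],"spin": 0,"grip": 45},{"linear": [0,0,0],"spin": 0,"grip": 45},{"linear": [0,0,0],"spin": 0,"grip": 40}]'

```text
clock: 2.22
position: [0.6102, -0.1996, 0.021]
tcp_rot: [0.001, -0.117, 0.993, -0.0]
contact_force: [-0.3, -0.7, -0.2]
gripper_width: 0.486
```

Run:
```python
from h import *
c=ctrl.camera("wrist"); cv2.imwrite("pics/c_wrist.png",c["image"][...,::-1])
o=ctrl.get_obs();print(o["clock"],o["position"],o["contact_force"],o["gripper_width"]*87.6)
```

```text
2.2667 [ 0.61026731 -0.1996306   0.021312  ] [-0.04233126 -0.02895659  0.64742621] 41.22164986236242
```

View pics/c_wrist.png

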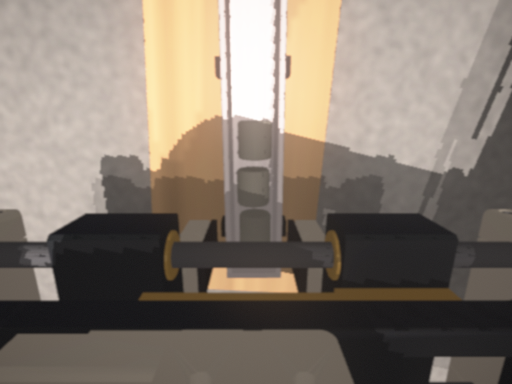

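Emit:
move_arm --series '[{"linear": [0,0,0],"spin": 0,"grip": 20},{"linear": [0,0,0],"spin": 0,"grip": 20},{"linear": [0,0,0],"spin": 0,"grip": 20},{"linear": [0,0,0],"spin": 0,"grip": 20},{"linear": [0,0,2],"spin": 0,"grip": 20},{"linear": [0,0,3],"spin": 0,"grip": 20},{"linear": [0,0,3],"spin": 0,"grip": 20},{"linear": [0,0,2],"spin": 0,"grip": 20},{"linear": [0,0,0],"spin": 0,"grip": 20},{"linear": [0,0,0],"spin": 0,"grip": 20}]' --grip_force 3

```text
clock: 3.1
position: [0.6092, -0.1996, 0.0298]
tcp_rot: [0.0, -0.117, 0.993, -0.0]
contact_force: [0.2, -0.8, -0.3]
gripper_width: 0.331
```

Run:
```python
from h import *
r=grab("d")
o=ctrl.get_obs();print(o["clock"],o["position"],o["contact_force"],o["moment"],o["gripper_width"]*87.6)
im=r["side"]["image"][205:275,230:330]; cv2.imwrite("pics/d_crop.png",cv2.resize(im,None,fx=7,fy=7,interpolation=cv2.INTER_CUBIC)[...,::-1])
P=cloud(r["side"])[205:275,225:330].reshape(-1,3)
e=np.array([.9715,.2372]);n=np.array([-.2372,.9715]);d=P[:,:2]-[.5463,-.2145]
x=d@e*1000+80;y=d@n*1000
m=(abs(y)<18)&(x>-10)&(x<170)
for a in range(0,130,10):
    k=m&(x>a)&(x<a+10); 
    if k.sum(): print(a,k.sum(),(P[k,2]*1000).max().round(1))
```

```text
3.25 [ 0.60925475 -0.19960814  0.02961817] [ 0.74994183  0.32060657 -0.26943046] [ 0.01066735 -0.33131924  0.00253312] 28.905093909564197
0 68 47.6
10 51 48.0
20 51 49.1
30 50 50.7
40 52 51.3
50 44 50.0
60 47 51.0
70 53 51.1
80 51 53.0
90 47 56.2
100 58 112.0
110 80 149.4
120 57 149.6
```

View pics/d_crop.png

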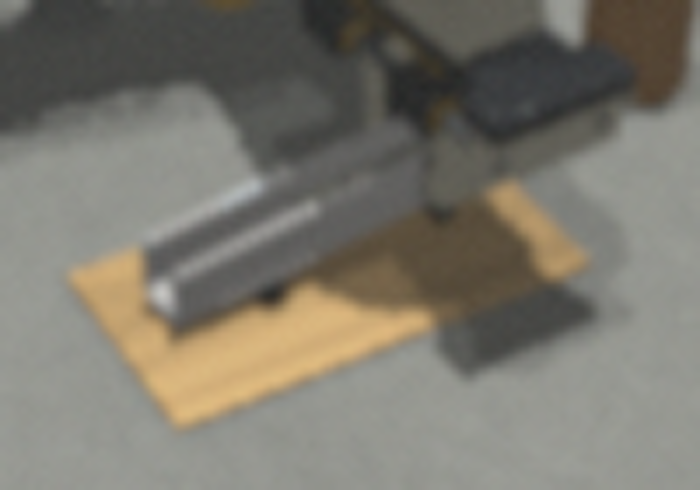

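Emit:
move_arm --series '[{"linear": [0,0,2],"spin": 0,"grip": 20},{"linear": [0,0,2],"spin": 0,"grip": 20},{"linear": [0,0,2],"spin": 0,"grip": 20},{"linear": [0,0,2],"spin": 0,"grip": 20},{"linear": [0,0,0],"spin": 0,"grip": 20}]' --grip_force 3

```text
clock: 3.67
position: [0.6092, -0.1997, 0.0381]
tcp_rot: [0.0, -0.117, 0.993, -0.0]
contact_force: [-1.0, 0.1, 1.0]
gripper_width: 0.332
```

```bash
cat >> h.py <<'E'
def prof(c,box,lip,e,amax=130):
    e=np.array(e);n=np.array([-e[1],e[0]])
    P=cloud(c)[box[0]:box[1],box[2]:box[3]].reshape(-1,3);P=P[~np.isnan(P[:,0])]
    d=P[:,:2]-np.array(lip);x=d@e*1000;y=d@n*1000
    m=(abs(y)<17)&(x>-15)&(x<amax)
    X=[];Z=[]
    for a in np.arange(-10,amax,5):
        k=m&(x>a)&(x<a+5)
        if k.sum()>8: X.append(a+2.5);Z.append(np.percentile(P[k,2]*1000,93))
    X=np.array(X);Z=np.array(Z);return X,Z
E
python3 - <<'E'
from h import *
for t in ("b","d"):
  X,Z=prof(load(t,"side"),(195,275,225,330),(.5463-.0777,-.2145-.019),(.9715,.2372),95);print(t,np.c_[X,Z].round(1).tolist(),np.degrees(np.arctan(np.polyfit(X,Z,1)[0])))
r=grab("e")
X,Z=prof(r["side"],(195,275,225,330),(.5463-.0777,-.2145-.019),(.9715,.2372),95);print(np.c_[X,Z].round(1).tolist(),np.degrees(np.arctan(np.polyfit(X,Z,1)[0])))
o=ctrl.get_obs();print(o["clock"],o["position"],o["contact_force"],o["moment"],o["gripper_width"]*87.6)
im=r["side"]["image"][205:275,230:330]; cv2.imwrite("pics/e_crop.png",cv2.resize(im,None,fx=7,fy=7,interpolation=cv2.INTER_CUBIC)[...,::-1])
E
```

```text
b [[-7.5, 8.6], [-2.5, 33.0], [2.5, 42.6], [7.5, 48.0], [12.5, 47.6], [17.5, 48.4], [22.5, 45.2], [27.5, 49.7], [32.5, 48.8], [37.5, 48.8], [42.5, 47.0], [47.5, 47.8], [52.5, 50.3], [57.5, 50.5], [62.5, 48.6], [67.5, 49.4], [72.5, 49.8], [77.5, 49.5], [82.5, 47.8], [87.5, 49.2], [92.5, 48.1]] 9.302695892563658
d [[-7.5, 7.8], [-2.5, 44.9], [2.5, 42.2], [7.5, 46.1], [12.5, 46.7], [17.5, 46.0], [22.5, 47.6], [27.5, 46.7], [32.5, 45.6], [37.5, 49.1], [42.5, 46.3], [47.5, 48.7], [52.5, 48.0], [57.5, 47.9], [62.5, 49.6], [67.5, 50.0], [72.5, 49.4], [77.5, 48.8], [82.5, 50.8], [87.5, 52.5], [92.5, 52.3]] 9.621646758976263
[[-7.5, 9.2], [-2.5, 18.8], [2.5, 40.5], [7.5, 39.3], [12.5, 40.1], [17.5, 43.4], [22.5, 44.0], [27.5, 45.9], [32.5, 42.8], [37.5, 45.3], [42.5, 48.3], [47.5, 45.9], [52.5, 50.1], [57.5, 47.2], [62.5, 51.6], [67.5, 50.5], [72.5, 52.7], [77.5, 52.3], [82.5, 53.6], [87.5, 53.7], [92.5, 57.0]] 16.629512961632184
3.8167 [ 0.6092671  -0.19965169  0.03779254] [ 0.69595217 -0.5781611  -0.98029725] [ 0.01667425 -0.26430039  0.04083357] 28.99034966776682
```

View pics/e_crop.png

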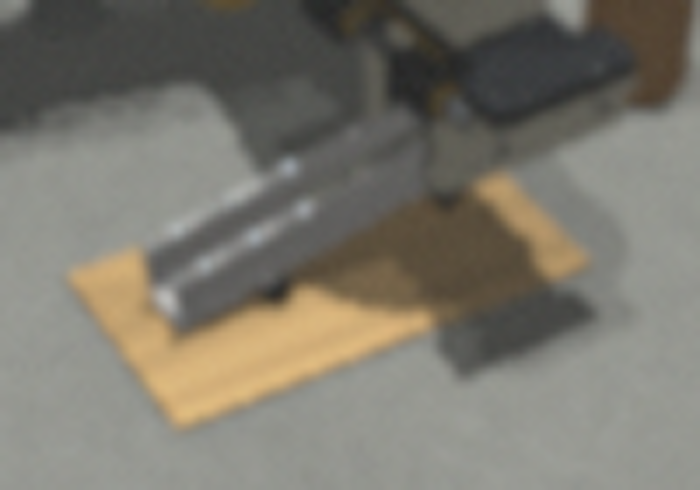

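View pics/e_wrist.png

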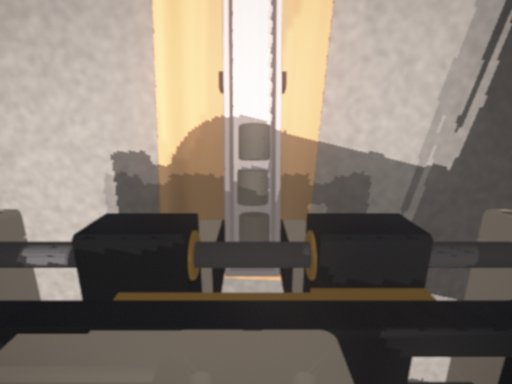

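Emit:
move_arm --series '[{"linear": [0,0,-4],"spin": 0,"grip": 20},{"linear": [0,0,-4],"spin": 0,"grip": 20},{"linear": [0,0,-4],"spin": 0,"grip": 20},{"linear": [0,0,-3],"spin": 0,"grip": 20},{"linear": [0,0,-2],"spin": 0,"grip": 20},{"linear": [0,0,-1],"spin": 0,"grip": 20},{"linear": [0,0,0],"spin": 0,"grip": 20},{"linear": [0,0,0],"spin": 0,"grip": 20}]' --grip_force 3

```text
clock: 4.48
position: [0.6088, -0.1996, 0.0193]
tcp_rot: [-0.0, -0.117, 0.993, 0.0]
contact_force: [0.1, 0.9, -0.7]
gripper_width: 0.335
```

Emit:
move_arm --series '[{"linear": [0,0,0],"spin": 0,"grip": 15},{"linear": [0,0,0],"spin": 0,"grip": 15},{"linear": [0,0,0],"spin": 0,"grip": 15}]' --grip_force 50

```text
clock: 4.73
position: [0.6088, -0.1996, 0.0194]
tcp_rot: [-0.0, -0.117, 0.993, 0.0]
contact_force: [0.3, 0.0, -1.8]
gripper_width: 0.328
```

Run:
```python
from h import *
r=grab("f")
X,Z=prof(r["side"],(195,275,225,330),(.5463-.0777,-.2145-.019),(.9715,.2372),95);i=X>5;print(Z.round(1).tolist(),np.degrees(np.arctan(np.polyfit(X[i],Z[i],1)[0])))
o=ctrl.get_obs();print(o["clock"],o["position"],o["contact_force"],o["moment"],o["gripper_width"]*87.6)
```

```text
[8.6, 47.0, 44.1, 44.6, 47.2, 50.2, 45.8, 48.1, 48.4, 46.6, 48.2, 47.7, 48.4, 47.4, 49.6, 46.3, 49.2, 49.0, 48.5, 47.0, 49.9] 1.2966613971726204
4.8833 [ 0.60887792 -0.19962305  0.01947075] [ 0.977853   -0.37078686 -2.02521281] [-0.03466424 -0.19254861  0.04230006] 28.828622713474694
```

Emit:
move_arm --series '[{"linear": [0,0,2],"spin": 0,"grip": 15},{"linear": [0,0,4],"spin": 0,"grip": 15},{"linear": [0,0,8],"spin": 0,"grip": 15},{"linear": [0,0,14],"spin": 0,"grip": 15},{"linear": [0,0,20],"spin": 0,"grip": 15},{"linear": [0,0,24],"spin": 0,"grip": 15},{"linear": [0,0,26],"spin": 0,"grip": 15},{"linear": [0,0,26],"spin": 0,"grip": 15},{"linear": [0,0,24],"spin": 0,"grip": 15},{"linear": [0,0,20],"spin": 0,"grip": 15}]' --grip_force 50

```text
clock: 5.72
position: [0.6093, -0.1998, 0.1908]
tcp_rot: [0.001, -0.117, 0.993, -0.0]
contact_force: [0.7, -1.1, -1.6]
gripper_width: 0.329
```

Emit:
move_arm --series '[{"linear": [0,0,16],"spin": 0,"grip": 15},{"linear": [0,2,10],"spin": 0,"grip": 15},{"linear": [0.5,4,6],"spin": 0,"grip": 15},{"linear": [1,7,4],"spin": 0,"grip": 15},{"linear": [1,10,4],"spin": 0,"grip": 15},{"linear": [2,14,0],"spin": 0,"grip": 15},{"linear": [2,17,0],"spin": 0,"grip": 15},{"linear": [2.5,20,0],"spin": 0,"grip": 15},{"linear": [3,22,0],"spin": 0,"grip": 15},{"linear": [3,24,0],"spin": 0,"grip": 15}]'

```text
clock: 6.55
position: [0.6236, -0.0776, 0.2264]
tcp_rot: [-0.001, -0.117, 0.993, 0.0]
contact_force: [-0.4, -0.6, -1.3]
gripper_width: 0.331
```

Run:
```python
from h import *
c=ctrl.camera("side"); cv2.imwrite("pics/g_side.png",c["image"][...,::-1])
o=ctrl.get_obs();print(o["clock"],o["position"],o["contact_force"],o["moment"],o["gripper_width"]*87.6)
```

```text
6.6 [ 0.62436329 -0.07403747  0.22638821] [ 0.43841196  1.75492807 -2.21810767] [ 0.20828766 -0.33576583  0.00381072] 28.3815969297466
```

View pics/g_side.png

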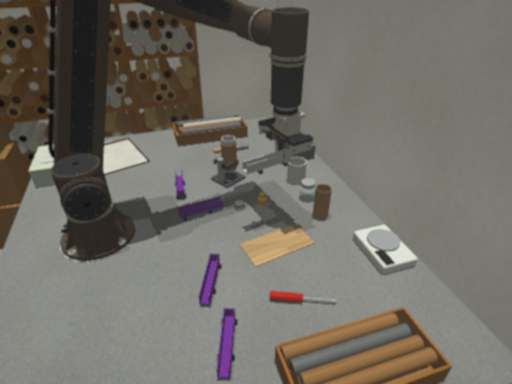

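Emit:
move_arm --series '[{"linear": [3,24,0],"spin": 0,"grip": 15},{"linear": [3,25,0],"spin": 0,"grip": 15},{"linear": [3,25,0],"spin": 0,"grip": 15},{"linear": [3,25,0],"spin": 0,"grip": 15},{"linear": [3,25,0],"spin": 0,"grip": 15},{"linear": [3,25,0],"spin": 0,"grip": 15},{"linear": [3,25,0],"spin": 0,"grip": 15},{"linear": [3,24,0],"spin": 0,"grip": 15},{"linear": [3,23,0],"spin": 0,"grip": 15},{"linear": [3,22,0],"spin": 0,"grip": 15}]'

```text
clock: 7.43
position: [0.6532, 0.1659, 0.2264]
tcp_rot: [-0.001, -0.117, 0.993, -0.0]
contact_force: [0.7, -1.0, -1.9]
gripper_width: 0.326
```

Emit:
move_arm --series '[{"linear": [3,20,0],"spin": 0,"grip": 15},{"linear": [3,18,0],"spin": 0,"grip": 15},{"linear": [2,16,0],"spin": 0,"grip": 15},{"linear": [2,14,0],"spin": 0,"grip": 15},{"linear": [1.5,10,0],"spin": 0,"grip": 15},{"linear": [1.0,7,0],"spin": 0,"grip": 15},{"linear": [0.5,4,0],"spin": 0,"grip": 15},{"linear": [0,2,0],"spin": 0,"grip": 15},{"linear": [0,0,0],"spin": 0,"grip": 15},{"linear": [0,0,0],"spin": 0,"grip": 15}]'

```text
clock: 8.27
position: [0.667, 0.2538, 0.2277]
tcp_rot: [0.0, -0.116, 0.993, -0.0]
contact_force: [-0.2, -0.3, -1.3]
gripper_width: 0.328
```

Run:
```python
from h import *
r=grab("i")
o=ctrl.get_obs();print(o["clock"],o["position"],o["contact_force"],o["moment"],o["gripper_width"]*87.6)
im=r["side"]["image"][110:190,200:330]; cv2.imwrite("pics/i_side_c.png",cv2.resize(im,None,fx=6,fy=6,interpolation=cv2.INTER_CUBIC)[...,::-1])
im=r["scene"]["image"][130:230,270:390]; cv2.imwrite("pics/i_scene_c.png",cv2.resize(im,None,fx=6,fy=6,interpolation=cv2.INTER_CUBIC)[...,::-1])
```

```text
8.4167 [0.66703431 0.25378447 0.22778849] [-0.08506089 -0.52192782 -1.49939643] [-0.06544168 -0.23373628  0.04116476] 28.851287667882733
```

View pics/i_side_c.png

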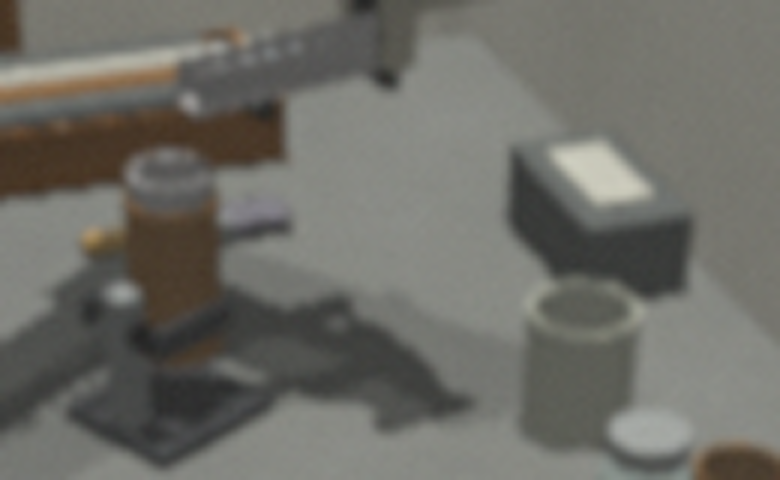

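View pics/i_scene_c.png

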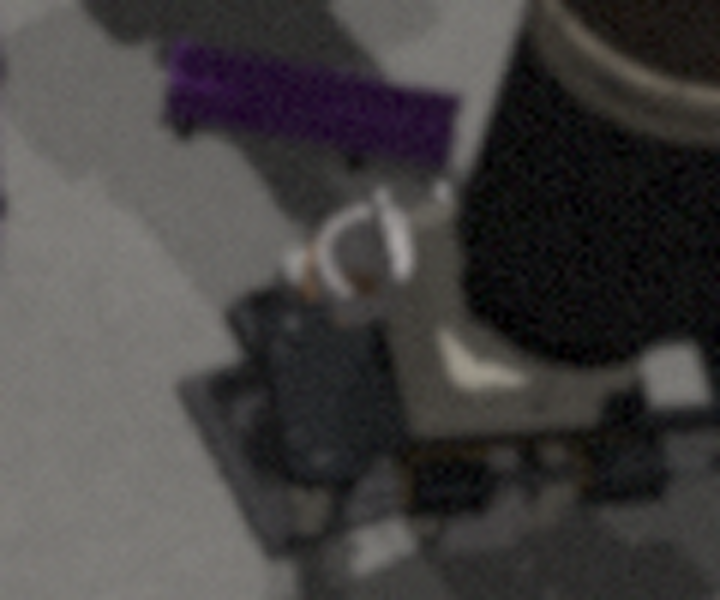

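View pics/i_wrist.png

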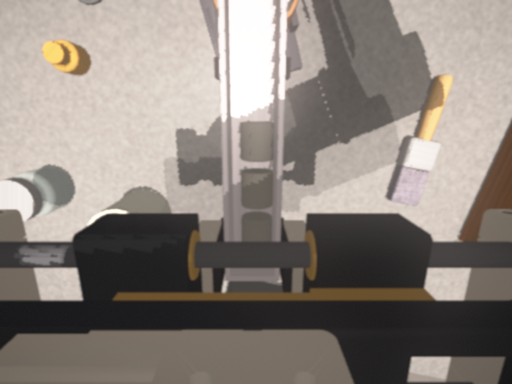

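Run:
```python
from h import *
e=np.array([.9715,.2372]);n=np.array([-.2372,.9715]);ax=np.array([.512,.2188])
for nme,b in (("scene",(130,230,300,360)),("side",(110,190,200,280)),("wrist",(0,230,180,320))):
    P=cloud(load("i",nme))[b[0]:b[1],b[2]:b[3]].reshape(-1,3);P=P[~np.isnan(P[:,0])]
    d=P[:,:2]-ax;x=d@e*1000;y=d@n*1000;z=P[:,2]*1000
    k=(z>243)&(z<262)&(abs(y)<30)&(x<100)&(x>-20)
    print(nme,k.sum(),"chute x min",x[k].min().round(1),"y",np.percentile(y[k],[1,99]).round(1),"z",np.percentile(z[k],[50,95]).round(1))
    t=(z>150)&(z<195)&(np.hypot(x,y)<40); 
    if t.sum()>10: print("  rim x",np.percentile(x[t],[1,99]).round(1),"y",np.percentile(y[t],[1,99]).round(1),np.percentile(z[t],97).round(1))
    # slope
    for a in range(10,100,15):
        kk=k&(x>a)&(x<a+15); 
        if kk.sum()>5: print("   ",a,np.percentile(z[kk],90).round(1),np.percentile(y[kk],[2,98]).round(1))
```

```text
scene 44 chute x min 13.7 y [-17.6  10.8] z [252.4 256.5]
  rim x [-27.1  27.2] y [-31.6  15.5] 185.9
    10 256.2 [-16.6  11.2]
    25 256.2 [-17.1 -14.7]
    40 255.7 [-17.3 -15. ]
    55 254.8 [-17.6 -15.7]
side 140 chute x min 12.2 y [-20.   15.9] z [252.4 258.6]
  rim x [-31.6  26.1] y [-31.6  28.7] 187.7
    10 257.0 [-19.7  15.7]
    25 257.3 [-18.6  16.1]
    40 257.2 [-17.3  14.9]
    55 257.6 [-17.5  13.8]
    70 257.8 [-17.8  14.2]
    85 258.2 [-20.1  14.3]
wrist 2903 chute x min 39.3 y [-16.5  12.4] z [255.3 256.9]
  rim x [10.6 22.5] y [-29.5  29.9] 181.9
    40 256.5 [-16.2  12.4]
    55 256.6 [-16.3  12.3]
    70 256.7 [-16.4  12.2]
    85 256.4 [-16.4  11.9]
```

Emit:
move_arm --series '[{"linear": [-0.6,2.5,-6],"spin": 0,"grip": 15},{"linear": [0,0,-9],"spin": 0,"grip": 15},{"linear": [0,0,-9],"spin": 0,"grip": 15},{"linear": [0,0,-6],"spin": 0,"grip": 15},{"linear": [0,0,-3],"spin": 0,"grip": 15},{"linear": [0,0,0],"spin": 0,"grip": 15},{"linear": [0,0,0],"spin": 0,"grip": 15}]'

```text
clock: 9.0
position: [0.6664, 0.2568, 0.1943]
tcp_rot: [-0.0, -0.117, 0.993, -0.0]
contact_force: [-1.0, -0.1, -1.7]
gripper_width: 0.331
```

Emit:
move_arm --series '[{"linear": [0,0,-1],"spin": 0,"grip": 15},{"linear": [0,0,-1],"spin": 0,"grip": 15},{"linear": [0,0,0],"spin": 0,"grip": 15}]'

```text
clock: 9.25
position: [0.6664, 0.2569, 0.1927]
tcp_rot: [0.0, -0.117, 0.993, 0.0]
contact_force: [-0.4, 0.2, -1.9]
gripper_width: 0.328
```

Emit:
move_arm --series '[{"linear": [0,0,-1],"spin": 0,"grip": 15},{"linear": [0,0,0],"spin": 0,"grip": 15}]'

```text
clock: 9.42
position: [0.6664, 0.2569, 0.1916]
tcp_rot: [0.0, -0.117, 0.993, 0.0]
contact_force: [-0.3, -0.4, -1.3]
gripper_width: 0.326
```

Emit:
move_arm --series '[{"linear": [0,0,-1],"spin": 0,"grip": 15},{"linear": [0,0,0],"spin": 0,"grip": 15}]'

```text
clock: 9.58
position: [0.6663, 0.2569, 0.1904]
tcp_rot: [-0.0, -0.117, 0.993, -0.0]
contact_force: [1.6, 0.1, -2.0]
gripper_width: 0.326
```

Emit:
move_arm --series '[{"linear": [0,0,-1],"spin": 0,"grip": 15},{"linear": [0,0,0],"spin": 0,"grip": 15}]'

```text
clock: 9.75
position: [0.6663, 0.2569, 0.1894]
tcp_rot: [-0.0, -0.117, 0.993, -0.0]
contact_force: [0.2, -0.9, -1.6]
gripper_width: 0.329
```

Emit:
move_arm --series '[{"linear": [0,0,-1],"spin": 0,"grip": 15},{"linear": [0,0,0],"spin": 0,"grip": 15}]'

```text
clock: 9.92
position: [0.6663, 0.2569, 0.1884]
tcp_rot: [-0.0, -0.117, 0.993, -0.0]
contact_force: [0.0, -0.7, -1.7]
gripper_width: 0.333
```

Emit:
move_arm --series '[{"linear": [0,0,-1],"spin": 0,"grip": 15},{"linear": [0,0,0],"spin": 0,"grip": 15}]'

```text
clock: 10.08
position: [0.6663, 0.2569, 0.1873]
tcp_rot: [-0.0, -0.117, 0.993, -0.0]
contact_force: [-0.2, 0.1, -1.7]
gripper_width: 0.324
```

Emit:
move_arm --series '[{"linear": [0,0,-1],"spin": 0,"grip": 15},{"linear": [0,0,0],"spin": 0,"grip": 15}]'

```text
clock: 10.25
position: [0.6664, 0.2569, 0.1867]
tcp_rot: [0.0, -0.117, 0.993, -0.0]
contact_force: [0.5, 0.5, 0.9]
gripper_width: 0.327
```

Emit:
move_arm --series '[{"linear": [0,0,-1],"spin": 0,"grip": 15},{"linear": [0,0,0],"spin": 0,"grip": 15},{"linear": [0,0,0],"spin": 0,"grip": 15}]'

```text
clock: 10.5
position: [0.6665, 0.2569, 0.1859]
tcp_rot: [0.0, -0.117, 0.993, 0.0]
contact_force: [-0.2, -0.4, 2.3]
gripper_width: 0.325
```

Run:
```python
from h import *
F=[]
r=grab("j")
o=ctrl.get_obs();print(o["clock"],o["position"],o["contact_force"],o["moment"],o["gripper_width"]*87.6)
im=r["side"]["image"][110:190,200:330]; cv2.imwrite("pics/j_side_c.png",cv2.resize(im,None,fx=6,fy=6,interpolation=cv2.INTER_CUBIC)[...,::-1])
e=np.array([.9715,.2372]);n=np.array([-.2372,.9715]);ax=np.array([.512,.2188])
for nme,b in (("scene",(130,230,300,360)),("side",(110,190,200,280)),("wrist",(0,230,180,320))):
    P=cloud(r[nme])[b[0]:b[1],b[2]:b[3]].reshape(-1,3);P=P[~np.isnan(P[:,0])]
    d=P[:,:2]-ax;x=d@e*1000;y=d@n*1000;z=P[:,2]*1000
    k=(z>204)&(z<222)&(abs(y)<30)&(x<100)&(x>-20)
    print(nme,k.sum(),"chute x min",x[k].min().round(1),"y",np.percentile(y[k],[1,99]).round(1))
    for a in range(10,100,15):
        kk=k&(x>a)&(x<a+15); 
        if kk.sum()>5: print("   ",a,np.percentile(z[kk],90).round(1),np.percentile(y[kk],[2,98]).round(1))
```

```text
10.65 [0.66648178 0.2569061  0.18581448] [0.14600057 0.16410513 1.81032816] [-0.04244134  0.19224323  0.03194318] 28.796819164483857
scene 41 chute x min 14.6 y [-14.2  15.7]
    10 215.1 [-13.9  15.7]
    25 214.7 [-14.1 -11.3]
    40 213.3 [-14.1 -11.5]
side 119 chute x min 15.3 y [-15.2  18.6]
    10 215.2 [-14.   15.4]
    25 216.3 [-14.1  20.4]
    40 217.2 [-14.   17.9]
    55 216.5 [-14.7  17.5]
    70 216.8 [-16.5  17.2]
    85 216.0 [-14.   18.6]
wrist 2512 chute x min 41.0 y [-13.3  15.5]
    40 215.2 [-13.1  15.5]
    55 215.3 [-13.2  15.4]
    70 215.2 [-13.2  15.3]
    85 215.1 [-13.3  15.2]
```

View pics/j_side_c.png

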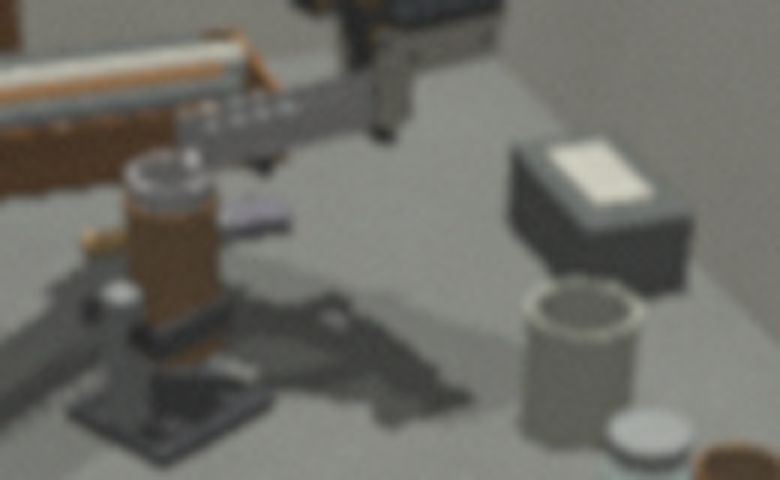

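Emit:
move_arm --series '[{"linear": [-1,-0.25,0],"spin": 0,"grip": 15},{"linear": [-2,-0.5,0],"spin": 0,"grip": 15},{"linear": [-3,-0.75,0],"spin": 0,"grip": 15},{"linear": [-4,-1,0],"spin": 0,"grip": 15},{"linear": [-4,-1,0],"spin": 0,"grip": 15},{"linear": [-4,-1,0],"spin": 0,"grip": 15},{"linear": [-3,-0.75,0],"spin": 0,"grip": 15},{"linear": [-2,-0.5,0],"spin": 0,"grip": 15},{"linear": [-2,-0.5,0],"spin": 0,"grip": 15},{"linear": [-1,-0.25,0],"spin": 0,"grip": 15}]'

```text
clock: 11.48
position: [0.6402, 0.2504, 0.1857]
tcp_rot: [0.0, -0.117, 0.993, 0.0]
contact_force: [2.3, 0.4, 2.3]
gripper_width: 0.325
```

Run:
```python
from h import *
c=ctrl.camera("side")
o=ctrl.get_obs();print(o["clock"],o["position"],o["contact_force"],o["moment"],o["gripper_width"]*87.6)
im=c["image"][110:190,200:330]; cv2.imwrite("pics/k_side_c.png",cv2.resize(im,None,fx=6,fy=6,interpolation=cv2.INTER_CUBIC)[...,::-1])
# table of G path for foot-corner contact, zg=22
def G(th,xg=145.6,zg=22,gap=0):
    t=np.tan(th);Xk=(28+19.1*t*t)/(1+t*t)+gap;zk=(Xk-19.1)*t
    c,s=np.cos(th),np.sin(th);x=xg-45
    return np.array([Xk+x*c-zg*s,zk+x*s+zg*c]),Xk-45*c,zk-45*s
g0=G(0)[0]
for d in (0,2,4,6,8,10,12,14,16,18,20,22,24,26,28,30,32,34,36): 
    g,lx,lz=G(np.radians(d)); print(d,(g-g0).round(1),round(lx,1),round(lz,1))
```

```text
11.5333 [0.64011886 0.25032253 0.18572514] [1.63251509 0.08072796 1.94446502] [-0.00841129 -0.21418759 -0.06012511] 28.768889712154365
0 [0. 0.] -17.0 0.0
2 [-0.8  3.8] -17.0 -1.3
4 [-1.8  7.6] -16.9 -2.5
6 [-2.9 11.3] -16.9 -3.8
8 [-4.2 15. ] -16.7 -5.0
10 [-5.6 18.7] -16.6 -6.3
12 [-7.2 22.2] -16.4 -7.5
14 [-8.8 25.8] -16.2 -8.8
16 [-10.6  29.2] -15.9 -10.0
18 [-12.6  32.6] -15.6 -11.3
20 [-14.6  35.9] -15.3 -12.5
22 [-16.8  39.2] -15.0 -13.8
24 [-19.1  42.3] -14.6 -15.0
26 [-21.5  45.4] -14.2 -16.2
28 [-24.1  48.3] -13.7 -17.4
30 [-26.7  51.2] -13.2 -18.6
32 [-29.4  54. ] -12.7 -19.8
34 [-32.3  56.6] -12.1 -21.0
36 [-35.2  59.2] -11.5 -22.2
```

View pics/k_side_c.png

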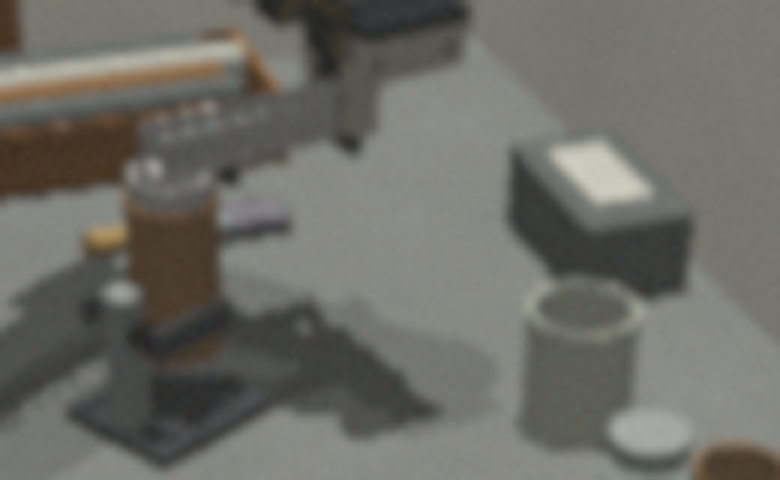

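Emit:
move_arm --series '[{"linear": [0,0,0],"spin": 0,"grip": 15},{"linear": [0,0,0],"spin": 0,"grip": 15},{"linear": [0,0,0],"spin": 0,"grip": 15},{"linear": [-0.4,-0.1,2],"spin": 0,"grip": 15},{"linear": [-0.4,-0.1,2],"spin": 0,"grip": 15},{"linear": [-0.5,-0.1,2],"spin": 0,"grip": 15},{"linear": [-0.5,-0.1,2],"spin": 0,"grip": 15},{"linear": [-0.5,-0.1,2],"spin": 0,"grip": 15},{"linear": [-0.5,-0.2,2],"spin": 0,"grip": 15},{"linear": [0,0,0],"spin": 0,"grip": 15}]' --grip_force 3

```text
clock: 12.37
position: [0.6377, 0.2498, 0.1982]
tcp_rot: [0.0, -0.117, 0.993, 0.0]
contact_force: [-0.1, 0.9, -0.5]
gripper_width: 0.333
```

```bash
cat > look.py <<'E'
from h import *
import sys
def look(tag):
    r={n:ctrl.camera(n) for n in ("side","scene")}
    for n in r: np.savez(f"{tag}_{n}.npz",**r[n])
    o=ctrl.get_obs();print(round(o["clock"],2),o["position"].round(4),o["contact_force"].round(2),o["moment"].round(3),o["gripper_width"]*87.6)
    a=cv2.resize(r["side"]["image"][105:175,210:300],None,fx=6,fy=6,interpolation=cv2.INTER_CUBIC)
    cv2.imwrite(f"pics/{tag}.png",a[...,::-1])
    e=np.array([.9715,.2372]);n=np.array([-.2372,.9715]);ax=np.array([.512,.2188])
    P=cloud(r["side"])[95:190,200:300].reshape(-1,3);P=P[~np.isnan(P[:,0])]
    d=P[:,:2]-ax;x=d@e*1000;y=d@n*1000;z=P[:,2]*1000
    X=[];Z=[]
    k=(abs(y)<19)&(z>190)
    for q in np.arange(-30,95,6):
        kk=k&(x>=q)&(x<q+6)
        if kk.sum()>5: X.append(q+3);Z.append(np.percentile(z[kk],88))
    print(np.c_[X,Z].round(0).astype(int).tolist())
    X=np.array(X);Z=np.array(Z);i=(X>10)&(X<90)
    print("tilt",np.degrees(np.arctan(np.polyfit(X[i],Z[i],1)[0])).round(1))
look(sys.argv[1])
E
python3 look.py l
```

```text
12.47 [0.6377 0.2497 0.1979] [ 0.61 -0.05 -0.35] [-0.075 -0.149  0.008] 29.046734666741692
[[-15, 213], [-9, 210], [-3, 215], [3, 214], [9, 214], [15, 215], [21, 217], [27, 217], [33, 219], [39, 218], [45, 219], [51, 219], [57, 218], [63, 222], [69, 218], [75, 223], [81, 221], [87, 222], [93, 276]]
tilt 4.5
```

View pics/l.png

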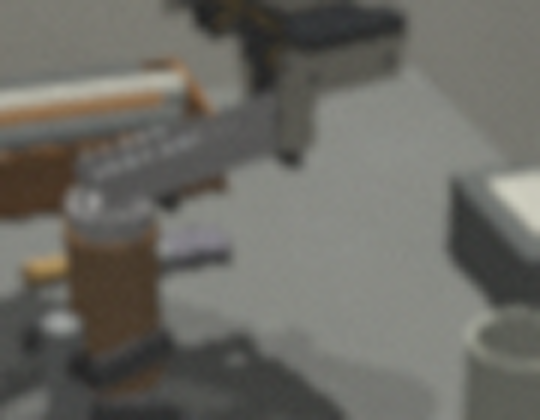

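Emit:
move_arm --series '[{"linear": [-1,-0.25,0],"spin": 0,"grip": 15},{"linear": [-1,-0.25,0],"spin": 0,"grip": 15},{"linear": [0,0,0],"spin": 0,"grip": 15}]' --grip_force 5

```text
clock: 12.72
position: [0.6354, 0.2492, 0.1975]
tcp_rot: [-0.0, -0.117, 0.993, 0.0]
contact_force: [0.3, -0.6, -0.2]
gripper_width: 0.333
```

Emit:
move_arm --series '[{"linear": [-1,-0.25,0],"spin": 0,"grip": 15},{"linear": [0,0,0],"spin": 0,"grip": 15}]'

```text
clock: 12.88
position: [0.6347, 0.249, 0.1977]
tcp_rot: [0.0, -0.117, 0.993, 0.0]
contact_force: [1.3, 0.6, -0.9]
gripper_width: 0.332
```

Emit:
move_arm --series '[{"linear": [-1,-0.25,0],"spin": 0,"grip": 15},{"linear": [0,0,0],"spin": 0,"grip": 15}]'

```text
clock: 13.05
position: [0.6343, 0.249, 0.1981]
tcp_rot: [0.001, -0.117, 0.993, 0.0]
contact_force: [3.4, 1.5, -1.3]
gripper_width: 0.331
```

Emit:
move_arm --series '[{"linear": [-0.9,-0.2,1.5],"spin": 0,"grip": 15},{"linear": [-0.9,-0.2,1.5],"spin": 0,"grip": 15},{"linear": [-0.8,-0.2,1.5],"spin": 0,"grip": 15},{"linear": [-0.8,-0.2,1.5],"spin": 0,"grip": 15},{"linear": [0,0,0],"spin": 0,"grip": 15}]'

```text
clock: 13.47
position: [0.6305, 0.248, 0.2044]
tcp_rot: [0.001, -0.117, 0.993, 0.0]
contact_force: [4.3, 0.5, -0.5]
gripper_width: 0.333
```

```bash
python3 look.py m
```

```text
13.57 [0.6305 0.248  0.204 ] [4.68 0.75 0.92] [ 0.384 -1.981 -0.028] 29.121313017391877
[[-15, 211], [-9, 210], [-3, 212], [3, 213], [9, 213], [15, 216], [21, 215], [27, 218], [33, 219], [39, 219], [45, 221], [51, 219], [57, 221], [63, 224], [69, 223], [75, 226], [81, 225], [87, 292], [93, 328]]
tilt 27.0
```

View pics/m.png

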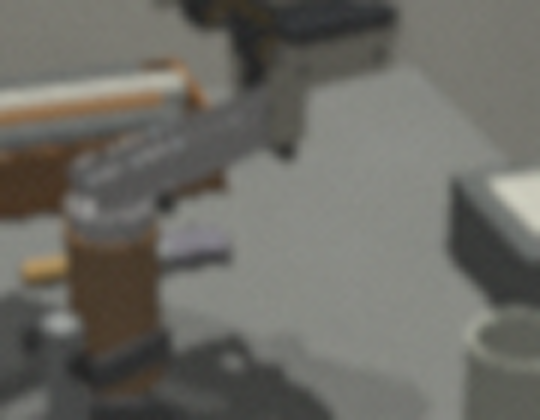

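Emit:
move_arm --series '[{"linear": [-0.9,-0.2,1.6],"spin": 0,"grip": 15},{"linear": [-0.9,-0.2,1.6],"spin": 0,"grip": 15},{"linear": [-0.9,-0.2,1.6],"spin": 0,"grip": 15},{"linear": [-0.9,-0.2,1.6],"spin": 0,"grip": 15},{"linear": [0,0,0],"spin": 0,"grip": 15}]' --grip_force 6

```text
clock: 13.98
position: [0.6267, 0.2471, 0.2104]
tcp_rot: [0.0, -0.117, 0.993, 0.0]
contact_force: [4.5, 1.0, 1.2]
gripper_width: 0.327
```

```bash
sed -i 's/(X<90)/(X<78)/' look.py; python3 look.py n
```

```text
14.08 [0.6267 0.2471 0.2101] [4.87 1.1  2.05] [ 0.371 -1.84  -0.017] 29.077109641591996
[[-21, 209], [-15, 208], [-9, 210], [-3, 213], [3, 212], [9, 215], [15, 214], [21, 216], [27, 218], [33, 221], [39, 221], [45, 220], [51, 224], [57, 225], [63, 226], [69, 227], [75, 229], [81, 290], [87, 297], [93, 337]]
tilt 12.8
```

View pics/n.png

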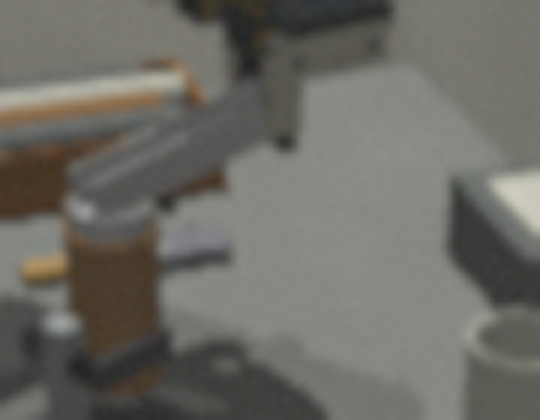

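Emit:
move_arm --series '[{"linear": [-1.2,-0.3,2.3],"spin": 0,"grip": 15},{"linear": [-1.2,-0.3,2.3],"spin": 0,"grip": 15},{"linear": [-1.2,-0.3,2.3],"spin": 0,"grip": 15},{"linear": [-1.3,-0.3,2.3],"spin": 0,"grip": 15}]'

```text
clock: 14.42
position: [0.6213, 0.2458, 0.219]
tcp_rot: [-0.0, -0.117, 0.993, -0.0]
contact_force: [3.3, 1.2, 0.2]
gripper_width: 0.331
```

Emit:
move_arm --series '[{"linear": [-1.4,-0.3,2.3],"spin": 0,"grip": 15},{"linear": [-1.4,-0.3,2.2],"spin": 0,"grip": 15},{"linear": [-1.4,-0.3,2.2],"spin": 0,"grip": 15}]'

```text
clock: 14.67
position: [0.6168, 0.2447, 0.2257]
tcp_rot: [-0.001, -0.117, 0.993, -0.0]
contact_force: [2.0, 0.8, -0.2]
gripper_width: 0.331
```

```bash
python3 look.py p
```

```text
14.77 [0.6168 0.2447 0.226 ] [ 0.54 -0.21  0.08] [-0.022 -0.462 -0.04 ] 28.750540087583236
[[-21, 203], [-15, 207], [-9, 206], [-3, 210], [3, 210], [9, 212], [15, 215], [21, 219], [27, 218], [33, 220], [39, 223], [45, 230], [51, 231], [57, 233], [63, 235], [69, 312], [75, 313], [81, 340], [87, 337], [93, 248]]
tilt 55.0
```

View pics/p.png

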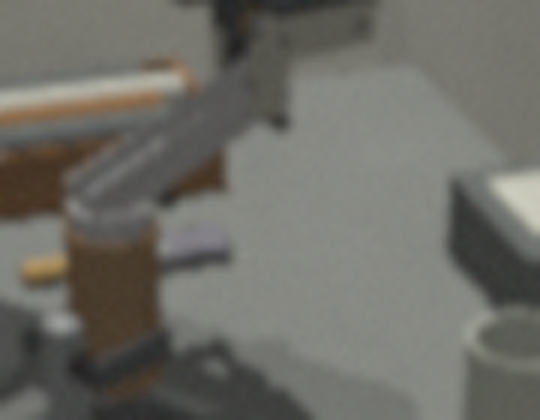

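Emit:
move_arm --series '[{"linear": [-1.2,-0.3,0.3],"spin": 0,"grip": 15},{"linear": [-1.2,-0.3,0.3],"spin": 0,"grip": 15},{"linear": [-0.5,-0.1,0],"spin": 0,"grip": 15}]'

```text
clock: 15.02
position: [0.6151, 0.2445, 0.2269]
tcp_rot: [0.001, -0.117, 0.993, 0.0]
contact_force: [5.1, 1.2, 0.9]
gripper_width: 0.331
```

Emit:
move_arm --series '[{"linear": [-1.6,-0.4,1.5],"spin": 0,"grip": 15},{"linear": [-1.6,-0.4,1.5],"spin": 0,"grip": 15},{"linear": [-1.6,-0.4,1.5],"spin": 0,"grip": 15}]'

```text
clock: 15.27
position: [0.6108, 0.2433, 0.2317]
tcp_rot: [0.001, -0.117, 0.993, 0.0]
contact_force: [6.4, 0.6, 3.4]
gripper_width: 0.329
```

Emit:
move_arm --series '[{"linear": [-1.4,-0.4,1.6],"spin": 0,"grip": 15},{"linear": [-1.4,-0.4,1.6],"spin": 0,"grip": 15},{"linear": [-1.4,-0.4,1.6],"spin": 0,"grip": 15}]'

```text
clock: 15.52
position: [0.6067, 0.2422, 0.2367]
tcp_rot: [0.001, -0.117, 0.993, 0.0]
contact_force: [6.2, 0.9, 1.7]
gripper_width: 0.334
```

Emit:
move_arm --series '[{"linear": [-1.5,-0.4,1.6],"spin": 0,"grip": 15},{"linear": [-1.5,-0.4,1.5],"spin": 0,"grip": 15},{"linear": [-1.5,-0.4,1.5],"spin": 0,"grip": 15}]'

```text
clock: 15.77
position: [0.6022, 0.2411, 0.2414]
tcp_rot: [0.001, -0.117, 0.993, 0.0]
contact_force: [4.6, 0.5, 2.8]
gripper_width: 0.327
```

```bash
python3 look.py q
python3 - <<'E'
from h import *
c=load("q","scene");cv2.imwrite("pics/q_scene.png",cv2.resize(c["image"][140:230,290:390],None,fx=6,fy=6,interpolation=cv2.INTER_CUBIC)[...,::-1])
c=ctrl.camera("wrist");cv2.imwrite("pics/q_wrist.png",c["image"][...,::-1])
E
```

```text
15.87 [0.6021 0.2411 0.2417] [5.65 0.83 2.56] [ 0.361 -2.038  0.017] 28.71295212682652
[[-21, 201], [-15, 205], [-9, 209], [-3, 212], [3, 215], [9, 217], [15, 220], [21, 226], [27, 226], [33, 234], [39, 236], [45, 241], [51, 243], [57, 326], [63, 326], [69, 345], [75, 260], [81, 280], [87, 285], [93, 276]]
tilt 60.5
```

View pics/q.png

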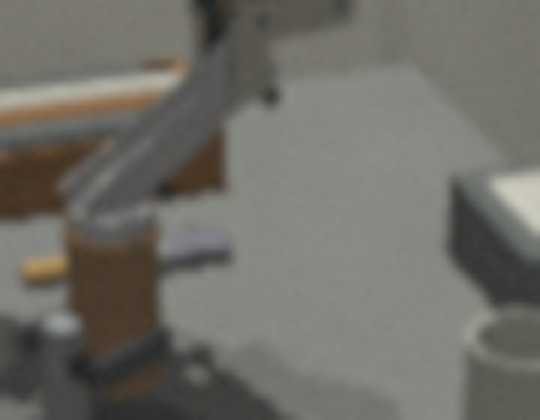

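View pics/q_scene.png

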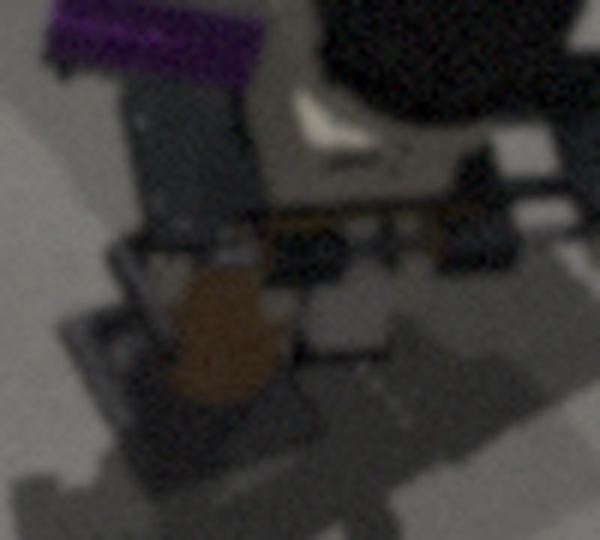

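View pics/q_wrist.png

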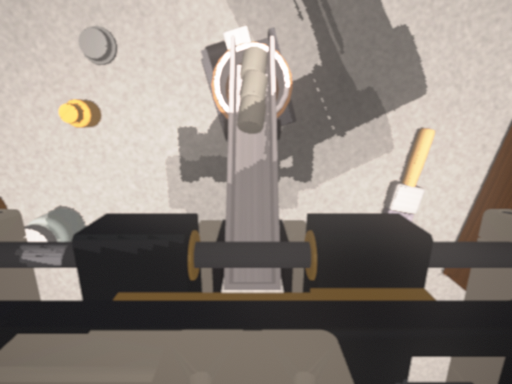

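Emit:
move_arm --series '[{"linear": [-1.5,-0.4,1.5],"spin": 0,"grip": 15},{"linear": [-1.5,-0.4,1.5],"spin": 0,"grip": 15},{"linear": [-1.5,-0.4,1.5],"spin": 0,"grip": 15}]'

```text
clock: 16.17
position: [0.5976, 0.2399, 0.2458]
tcp_rot: [0.001, -0.117, 0.993, 0.0]
contact_force: [5.0, 1.2, 2.7]
gripper_width: 0.33
```

Emit:
move_arm --series '[{"linear": [-1.5,-0.4,1.4],"spin": 0,"grip": 15},{"linear": [-1.5,-0.4,1.4],"spin": 0,"grip": 15},{"linear": [-1.5,-0.4,1.4],"spin": 0,"grip": 15}]'

```text
clock: 16.42
position: [0.5931, 0.2387, 0.2501]
tcp_rot: [0.001, -0.117, 0.993, 0.0]
contact_force: [5.3, 1.2, 2.3]
gripper_width: 0.333
```

```bash
python3 look.py r
python3 - <<'E'
from h import *
c=ctrl.camera("wrist");np.savez("r_wrist.npz",**c);cv2.imwrite("pics/r_wrist.png",cv2.resize(c["image"][0:240,150:350],None,fx=3,fy=2.5)[...,::-1])
E
```

```text
16.52 [0.5929 0.2387 0.2503] [6.45 1.51 3.3 ] [ 0.521 -2.009 -0.067] 28.79841258819559
[[-21, 204], [-15, 209], [-9, 212], [-3, 213], [3, 218], [9, 223], [15, 226], [21, 232], [27, 233], [33, 240], [39, 245], [45, 334], [51, 337], [57, 336], [63, 343], [69, 292], [75, 296], [81, 288], [87, 288]]
tilt 61.4
```

View pics/r.png

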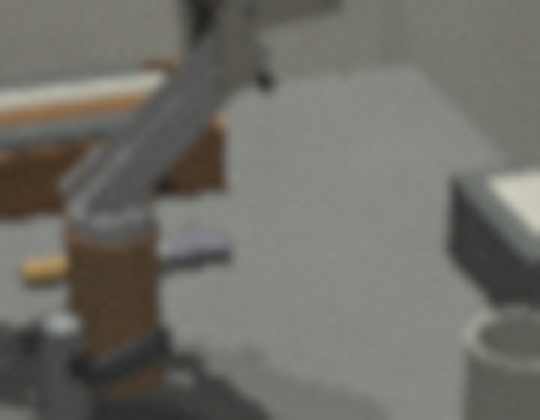

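View pics/r_wrist.png

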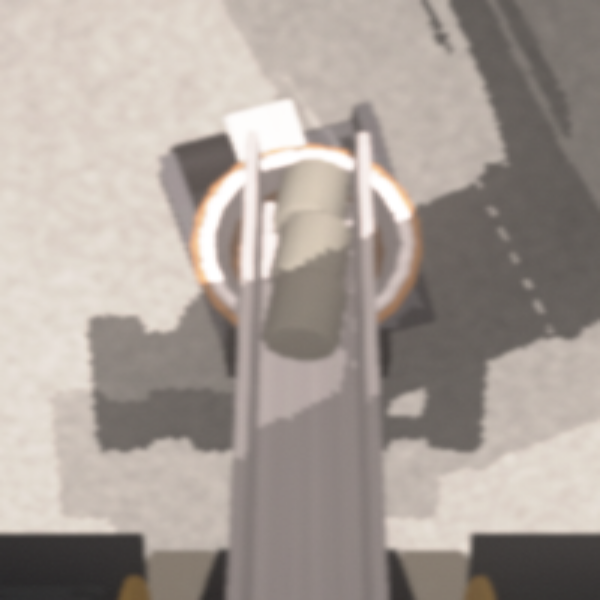

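Emit:
move_arm --series '[{"linear": [0,0,0],"spin": 0,"grip": 15},{"linear": [0,0,0],"spin": 0,"grip": 15},{"linear": [0,0,0],"spin": 0,"grip": 15}]' --grip_force 50

```text
clock: 16.82
position: [0.5929, 0.2387, 0.2498]
tcp_rot: [0.001, -0.117, 0.993, 0.0]
contact_force: [5.9, 1.7, 2.9]
gripper_width: 0.329
```

Emit:
move_arm --series '[{"linear": [1,0.25,0.7],"spin": 0,"grip": 15},{"linear": [1,0.25,0.7],"spin": 0,"grip": 15},{"linear": [1,0.25,0.7],"spin": 0,"grip": 15}]'

```text
clock: 17.07
position: [0.5944, 0.2387, 0.2507]
tcp_rot: [-0.001, -0.117, 0.993, -0.0]
contact_force: [0.8, 0.2, 0.8]
gripper_width: 0.326
```

Emit:
move_arm --series '[{"linear": [1.2,0.3,0.5],"spin": 0,"grip": 15},{"linear": [1.2,0.3,0.7],"spin": 0,"grip": 15},{"linear": [1.2,0.3,0.7],"spin": 0,"grip": 15}]'

```text
clock: 17.32
position: [0.598, 0.2396, 0.2521]
tcp_rot: [-0.001, -0.117, 0.993, -0.0]
contact_force: [-0.4, -0.0, -0.8]
gripper_width: 0.326
```

Emit:
move_arm --series '[{"linear": [1.2,0.3,0.7],"spin": 0,"grip": 15},{"linear": [1.2,0.3,0.7],"spin": 0,"grip": 15},{"linear": [1.2,0.3,0.8],"spin": 0,"grip": 15}]'

```text
clock: 17.57
position: [0.6022, 0.2408, 0.2551]
tcp_rot: [-0.0, -0.117, 0.993, -0.0]
contact_force: [-0.4, 0.4, -1.6]
gripper_width: 0.33
```

Emit:
move_arm --series '[{"linear": [0,0,-1.5],"spin": 0,"grip": 15},{"linear": [0,0,-0.5],"spin": 0,"grip": 15}]'

```text
clock: 17.73
position: [0.6023, 0.2408, 0.253]
tcp_rot: [-0.0, -0.117, 0.993, 0.0]
contact_force: [-0.1, 0.7, -2.0]
gripper_width: 0.327
```

```bash
python3 look.py s
python3 - <<'E'
from h import *
c=ctrl.camera("wrist");np.savez("s_wrist.npz",**c);cv2.imwrite("pics/s_wrist.png",cv2.resize(c["image"][0:240,150:350],None,fx=3,fy=2.5)[...,::-1])
E
```

```text
17.83 [0.6022 0.2408 0.253 ] [ 0.76 -0.13 -1.93] [ 0.022 -0.396 -0.043] 28.85447193842327
[[-15, 204], [-9, 207], [-3, 211], [3, 214], [9, 219], [15, 223], [21, 227], [27, 231], [33, 237], [39, 239], [45, 245], [51, 250], [57, 330], [63, 338], [69, 267], [75, 269], [81, 298], [87, 287], [93, 286]]
tilt 53.9
```

View pics/s.png

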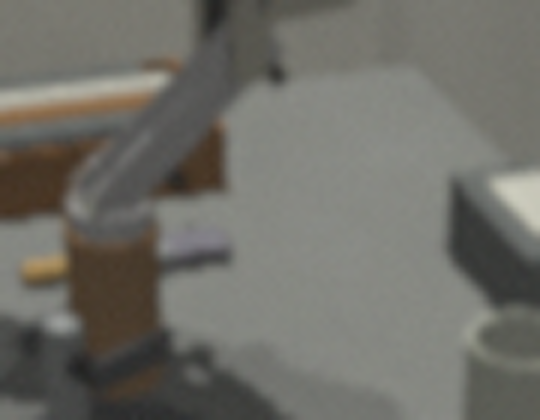

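View pics/s_wrist.png

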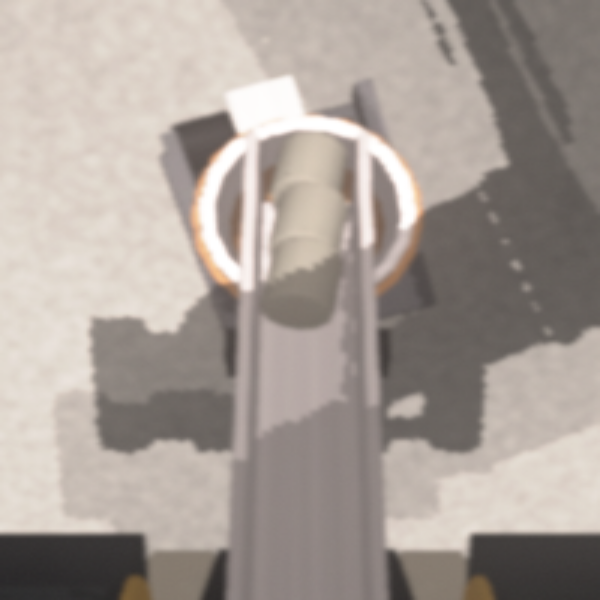

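Emit:
move_arm --series '[{"linear": [0,0,-1],"spin": 0,"grip": 15},{"linear": [0,0,-1],"spin": 0,"grip": 15}]'

```text
clock: 18.05
position: [0.6022, 0.2408, 0.2513]
tcp_rot: [0.0, -0.117, 0.993, 0.0]
contact_force: [1.2, 0.8, -2.2]
gripper_width: 0.326
```

Emit:
move_arm --series '[{"linear": [0,0,-1],"spin": 0,"grip": 15},{"linear": [0,0,0],"spin": 0,"grip": 15}]'

```text
clock: 18.22
position: [0.6022, 0.2408, 0.25]
tcp_rot: [-0.0, -0.117, 0.993, -0.0]
contact_force: [-0.2, 0.4, -1.4]
gripper_width: 0.325
```

Emit:
move_arm --series '[{"linear": [0,0,-1],"spin": 0,"grip": 15},{"linear": [0,0,0],"spin": 0,"grip": 15}]'

```text
clock: 18.38
position: [0.6022, 0.2408, 0.2491]
tcp_rot: [-0.0, -0.117, 0.993, -0.0]
contact_force: [0.9, 0.0, -1.4]
gripper_width: 0.327
```

Emit:
move_arm --series '[{"linear": [0,0,-1],"spin": 0,"grip": 15},{"linear": [0,0,0],"spin": 0,"grip": 15}]'

```text
clock: 18.55
position: [0.6022, 0.2408, 0.2482]
tcp_rot: [-0.0, -0.117, 0.993, 0.0]
contact_force: [-0.4, -0.3, -1.3]
gripper_width: 0.327
```

Emit:
move_arm --series '[{"linear": [0,0,-1],"spin": 0,"grip": 15},{"linear": [0,0,0],"spin": 0,"grip": 15}]'

```text
clock: 18.72
position: [0.6023, 0.2408, 0.2473]
tcp_rot: [0.0, -0.117, 0.993, -0.0]
contact_force: [-0.1, 0.4, -0.5]
gripper_width: 0.328
```

Emit:
move_arm --series '[{"linear": [0,0,-1],"spin": 0,"grip": 15},{"linear": [0,0,0],"spin": 0,"grip": 15}]'

```text
clock: 18.88
position: [0.6023, 0.2408, 0.2465]
tcp_rot: [0.0, -0.117, 0.993, 0.0]
contact_force: [0.4, 0.8, 1.0]
gripper_width: 0.324
```

Emit:
move_arm --series '[{"linear": [0,0,-0.8],"spin": 0,"grip": 15},{"linear": [0,0,0],"spin": 0,"grip": 15}]'

```text
clock: 19.05
position: [0.6023, 0.2408, 0.2457]
tcp_rot: [0.0, -0.117, 0.993, 0.0]
contact_force: [-0.7, 0.2, 2.8]
gripper_width: 0.328
```

Emit:
move_arm --series '[{"linear": [1,0.25,0.7],"spin": 0,"grip": 15},{"linear": [1,0.25,0.7],"spin": 0,"grip": 15}]'

```text
clock: 19.22
position: [0.6033, 0.241, 0.2464]
tcp_rot: [-0.001, -0.117, 0.993, -0.0]
contact_force: [-3.6, -1.4, 1.0]
gripper_width: 0.328
```

Run:
```python
from h import *
c=ctrl.camera("wrist");np.savez("t_wrist.npz",**c);cv2.imwrite("pics/t_wrist.png",cv2.resize(c["image"][0:240,150:350],None,fx=3,fy=2.5)[...,::-1])
print(ctrl.get_obs()["contact_force"])
P=cloud(c)
e=np.array([.9715,.2372]);n=np.array([-.2372,.9715]);ax=np.array([.512,.2188])
d=P[...,:2]-ax;x=d@e*1000;y=d@n*1000;z=P[...,2]*1000-183.8
# wall tops line: y between 11.5..15 ; print x,z max
for s in (-1,1):
  k=(abs(y*s-13)<3)&(x>-30)&(x<90)
  X=[];Z=[]
  for a in range(-24,70,6):
    kk=k&(x>=a)&(x<a+6)
    if kk.sum()>6:X.append(a+3);Z.append(np.percentile(z[kk],90))
  print(np.c_[X,Z].round(0).astype(int).tolist())
k=(abs(y)<6)&(x>-30)&(x<70)
X=[];Z=[]
for a in range(-30,70,6):
    kk=k&(x>=a)&(x<a+6)
    if kk.sum()>6:X.append(a+3);Z.append(np.median(z[kk]))
print("mid",np.c_[X,Z].round(0).astype(int).tolist())
```

```text
[-3.76900694 -0.97962058  0.95538463]
[[-21, 2], [-15, 12], [-9, 17], [-3, 21], [3, 26], [9, 30], [15, 33], [21, 38], [27, 43], [33, 47], [39, 51], [45, 56], [51, 60], [57, 64], [63, 147], [69, 180]]
[[-21, 2], [-15, 13], [-9, 17], [-3, 21], [3, 25], [9, 29], [15, 34], [21, 38], [27, 43], [33, 47], [39, 51], [45, 56], [51, 60], [57, 64], [63, 147], [69, 180]]
mid [[-27, 0], [-21, -6], [-15, -2], [-9, 2], [-3, 7], [3, 11], [9, 14], [15, 19], [21, 24], [27, 24], [33, 16], [39, 15], [45, 20], [51, 24], [57, 28], [63, 145], [69, 173]]
```

View pics/t_wrist.png

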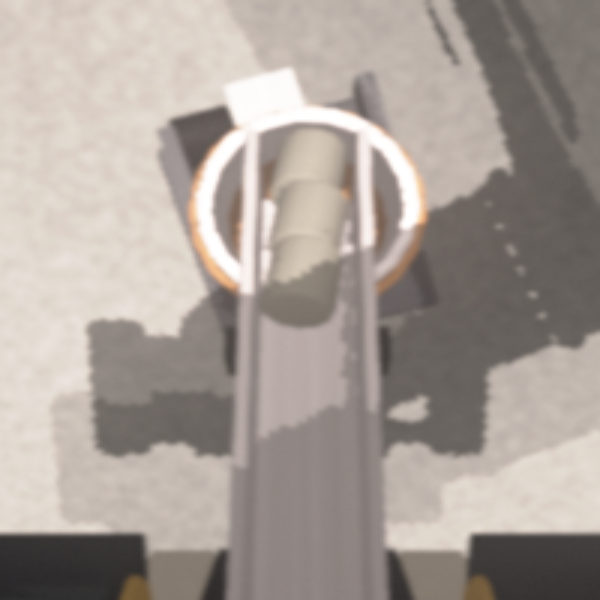

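Emit:
move_arm --series '[{"linear": [1,0.25,0.73],"spin": 0,"grip": 15},{"linear": [1,0.25,0.73],"spin": 0,"grip": 15},{"linear": [1,0.25,0.73],"spin": 0,"grip": 15}]'

```text
clock: 19.52
position: [0.6068, 0.2419, 0.2488]
tcp_rot: [-0.001, -0.117, 0.993, -0.0]
contact_force: [-5.2, -1.2, 0.6]
gripper_width: 0.327
```

Emit:
move_arm --series '[{"linear": [1,0.25,0.73],"spin": 0,"grip": 15},{"linear": [1,0.25,0.73],"spin": 0,"grip": 15},{"linear": [0,0,0],"spin": 0,"grip": 15}]'

```text
clock: 19.77
position: [0.6094, 0.2425, 0.2506]
tcp_rot: [-0.0, -0.117, 0.993, -0.0]
contact_force: [-4.4, -1.2, 1.9]
gripper_width: 0.325
```

Run:
```python
from h import *
c=ctrl.camera("wrist");np.savez("u_wrist.npz",**c);cv2.imwrite("pics/u_wrist.png",cv2.resize(c["image"][0:240,150:350],None,fx=3,fy=2.5)[...,::-1])
print(ctrl.get_obs()["contact_force"])
```

```text
[-3.59011245 -1.27467568  2.75070519]
```

View pics/u_wrist.png

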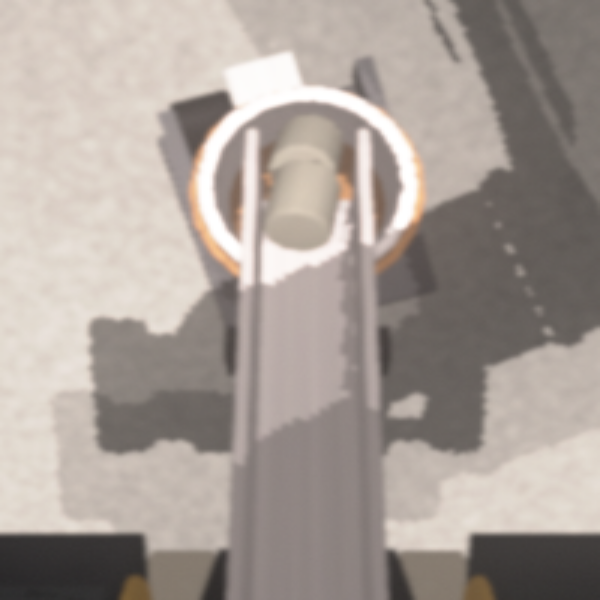

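Emit:
move_arm --series '[{"linear": [1,0.25,0.75],"spin": 0,"grip": 15},{"linear": [1,0.25,0.75],"spin": 0,"grip": 15},{"linear": [1,0.25,0.75],"spin": 0,"grip": 15}]'

```text
clock: 20.07
position: [0.6121, 0.2432, 0.2527]
tcp_rot: [-0.0, -0.117, 0.993, -0.0]
contact_force: [-4.5, -1.2, 0.6]
gripper_width: 0.324
```

Run:
```python
from h import *
c=ctrl.camera("wrist");np.savez("v_wrist.npz",**c);cv2.imwrite("pics/v_wrist.png",cv2.resize(c["image"][0:240,150:350],None,fx=3,fy=2.5)[...,::-1])
print(ctrl.get_obs()["contact_force"])
```

```text
[-4.75154164 -1.00692771  1.40552934]
```

View pics/v_wrist.png

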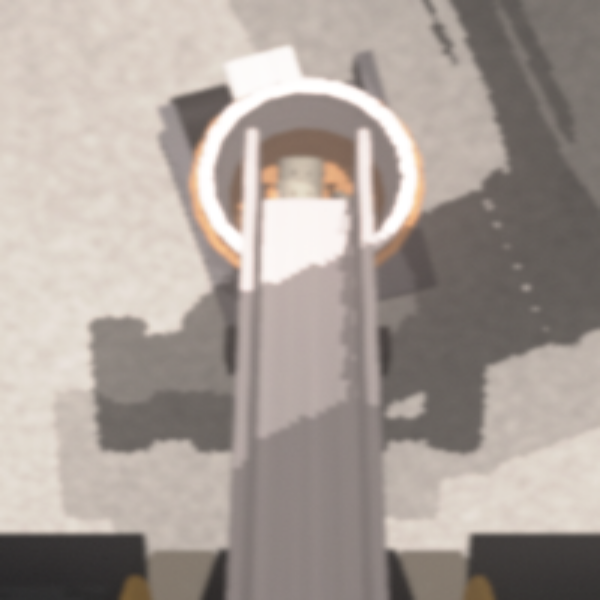

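Emit:
move_arm --series '[{"linear": [0,0,0],"spin": 0,"grip": 15},{"linear": [0,0,0],"spin": 0,"grip": 15},{"linear": [0,0,0],"spin": 0,"grip": 15},{"linear": [0,0,0],"spin": 0,"grip": 15},{"linear": [0.5,0,3],"spin": 0,"grip": 15},{"linear": [1,0,7],"spin": 0,"grip": 15},{"linear": [0,0,10],"spin": 0,"grip": 15},{"linear": [0,0,12],"spin": 0,"grip": 15},{"linear": [0,0,12],"spin": 0,"grip": 15},{"linear": [0,0,8],"spin": 0,"grip": 15}]'

```text
clock: 20.95
position: [0.6146, 0.2436, 0.3075]
tcp_rot: [0.002, -0.117, 0.993, 0.001]
contact_force: [1.0, -0.2, 0.1]
gripper_width: 0.325
```

Run:
```python
from h import *
r=grab("w"); print(ctrl.get_obs()["contact_force"],ctrl.get_obs()["position"])
cv2.imwrite("pics/w_c.png",np.hstack([cv2.resize(r["scene"]["image"][130:230,270:370],(390,390),interpolation=cv2.INTER_CUBIC),cv2.resize(r["side"]["image"][85:185,190:290],(390,390),interpolation=cv2.INTER_CUBIC)])[...,::-1])
```

```text
[-0.33669656  0.29208882 -1.73771615] [0.61419385 0.24361845 0.30604258]
```

View pics/w_c.png

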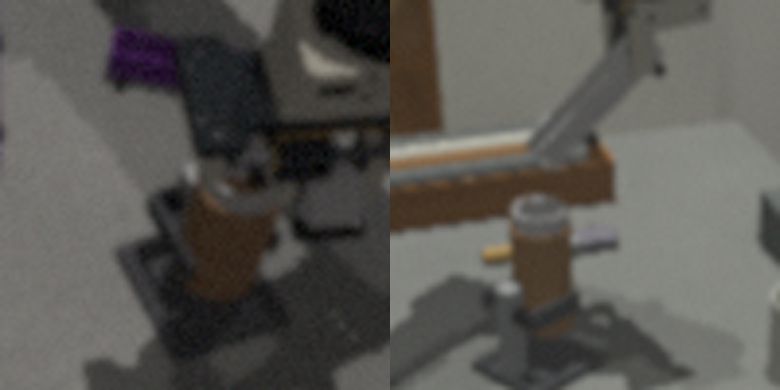

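View pics/w_wrist.png

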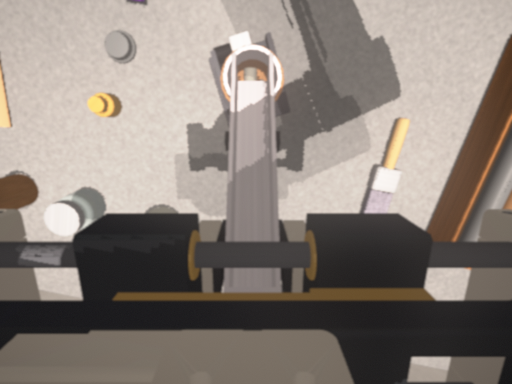

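Emit:
move_arm --series '[{"linear": [0,-6,0],"spin": 0,"grip": 15},{"linear": [-1,-12,0],"spin": 0,"grip": 15},{"linear": [-2,-18,0],"spin": 0,"grip": 15},{"linear": [-2,-24,0],"spin": 0,"grip": 15},{"linear": [-3,-28,0],"spin": 0,"grip": 15},{"linear": [-3,-30,0],"spin": 0,"grip": 15},{"linear": [-3,-30,0],"spin": 0,"grip": 15},{"linear": [-3,-30,0],"spin": 0,"grip": 15},{"linear": [-3,-30,0],"spin": 0,"grip": 15},{"linear": [-3,-30,0],"spin": 0,"grip": 15}]'

```text
clock: 21.93
position: [0.5895, 0.0023, 0.3047]
tcp_rot: [-0.0, -0.116, 0.993, -0.0]
contact_force: [-0.4, -0.5, -0.7]
gripper_width: 0.329
```

Emit:
move_arm --series '[{"linear": [-3,-30,0],"spin": 0,"grip": 15},{"linear": [-3,-30,0],"spin": 0,"grip": 15},{"linear": [-3,-30,-5],"spin": 0,"grip": 15},{"linear": [-3,-30,-10],"spin": 0,"grip": 15},{"linear": [-3,-30,-15],"spin": 0,"grip": 15},{"linear": [-3,-26,-20],"spin": 0,"grip": 15},{"linear": [-2,-20,-25],"spin": 0,"grip": 15},{"linear": [-0.6,-12,-25],"spin": 0,"grip": 15},{"linear": [0,-6,-20],"spin": 0,"grip": 15},{"linear": [0,0,-10],"spin": 0,"grip": 15}]'

```text
clock: 22.77
position: [0.5671, -0.2109, 0.1716]
tcp_rot: [-0.002, -0.115, 0.993, 0.001]
contact_force: [0.3, 0.1, -1.9]
gripper_width: 0.325
```

Run:
```python
from h import *
r=grab("x"); print(ctrl.get_obs()["contact_force"],ctrl.get_obs()["position"],ctrl.get_obs()["clock"])
c=r["side"];cv2.imwrite("pics/x_c.png",cv2.resize(c["image"][150:280,210:350],None,fx=5,fy=4.5,interpolation=cv2.INTER_CUBIC)[...,::-1])
P=cloud(c)[150:280,200:350].reshape(-1,3);P=P[~np.isnan(P[:,0])]
e=np.array([.9715,.2372]);n=np.array([-.2372,.9715])
d=P[:,:2]-[.4686,-.2335];x=d@e*1000;y=d@n*1000;z=P[:,2]*1000
k=(abs(y)<19)&(z>50)
for a in range(-40,130,8):
    kk=k&(x>=a)&(x<a+8)
    if kk.sum()>4: print(a+4,z[kk].min().round(),np.percentile(z[kk],88).round())
```

```text
[ 0.05182002  0.11881547 -0.45055288] [ 0.56940792 -0.20918012  0.17468861] 22.9167
-12 116.0 120.0
-4 100.0 122.0
4 95.0 127.0
12 97.0 131.0
20 98.0 139.0
28 107.0 144.0
36 113.0 150.0
44 116.0 155.0
52 114.0 159.0
60 127.0 336.0
68 138.0 345.0
76 143.0 305.0
84 152.0 308.0
92 156.0 204.0
100 161.0 199.0
108 172.0 206.0
124 164.0 176.0
```

View pics/x_c.png

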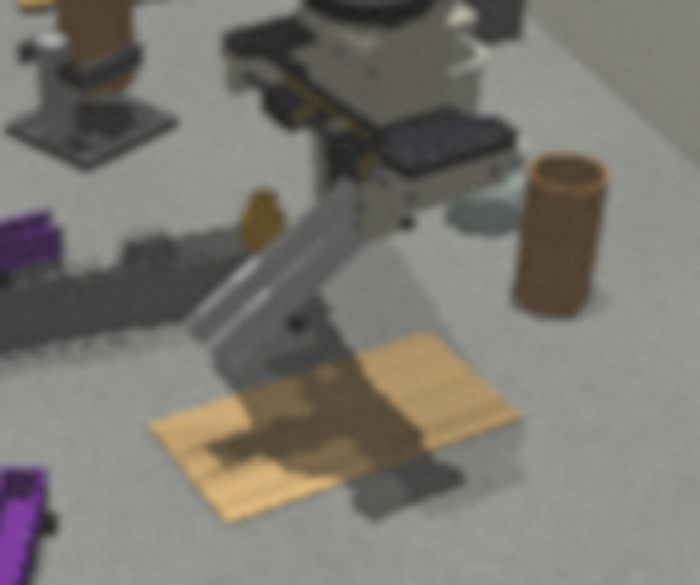

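Emit:
move_arm --series '[{"linear": [0,0,-8],"spin": 0,"grip": 15},{"linear": [0,0,-16],"spin": 0,"grip": 15},{"linear": [0,0,-18],"spin": 0,"grip": 15},{"linear": [0,0,-16],"spin": 0,"grip": 15},{"linear": [0,0,-10],"spin": 0,"grip": 15},{"linear": [0,0,-6],"spin": 0,"grip": 15},{"linear": [0,0,-2],"spin": 0,"grip": 15},{"linear": [0,0,0],"spin": 0,"grip": 15}]' --grip_force 8

```text
clock: 23.58
position: [0.5706, -0.2085, 0.0991]
tcp_rot: [0.0, -0.117, 0.993, -0.0]
contact_force: [-0.5, -0.2, -1.8]
gripper_width: 0.33
```

Emit:
move_arm --series '[{"linear": [0,0,-2],"spin": 0,"grip": 15},{"linear": [0,0,-2],"spin": 0,"grip": 15},{"linear": [0,0,-2],"spin": 0,"grip": 15},{"linear": [0,0,-2],"spin": 0,"grip": 15},{"linear": [0,0,0],"spin": 0,"grip": 15}]' --grip_force 6

```text
clock: 24.0
position: [0.57, -0.2087, 0.0905]
tcp_rot: [-0.0, -0.117, 0.993, 0.0]
contact_force: [-0.2, -0.1, -1.3]
gripper_width: 0.326
```

Run:
```python
from h import *
r=grab("y"); o=ctrl.get_obs();print(o["contact_force"],o["position"],o["clock"])
c=r["side"];cv2.imwrite("pics/y_c.png",cv2.resize(c["image"][170:280,220:340],None,fx=5,fy=5,interpolation=cv2.INTER_CUBIC)[...,::-1])
```

```text
[ 0.08046189 -0.56769415 -0.79558934] [ 0.57023885 -0.20870806  0.09083371] 24.15
```

View pics/y_c.png

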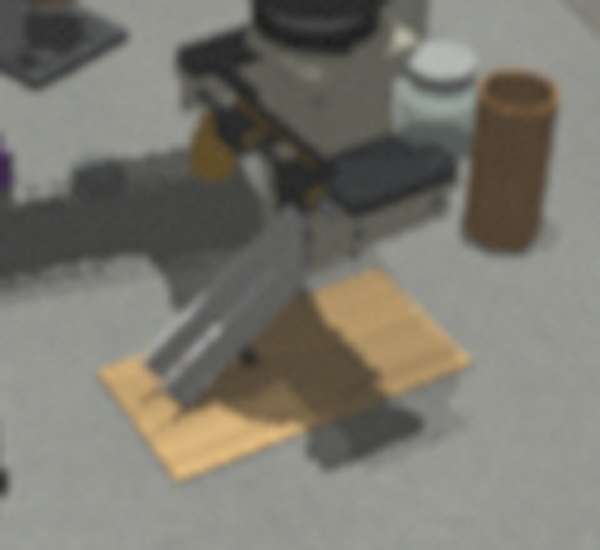

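Emit:
move_arm --series '[{"linear": [0.8,0.2,-2],"spin": 0,"grip": 15},{"linear": [1.4,0.35,-2],"spin": 0,"grip": 15},{"linear": [1.4,0.35,-2],"spin": 0,"grip": 15},{"linear": [1.5,0.35,-2.5],"spin": 0,"grip": 15},{"linear": [1.5,0.35,-2.5],"spin": 0,"grip": 15},{"linear": [0,0,0],"spin": 0,"grip": 15}]' --grip_force 4

```text
clock: 24.65
position: [0.577, -0.207, 0.0792]
tcp_rot: [-0.0, -0.117, 0.993, 0.0]
contact_force: [0.5, -0.0, -0.3]
gripper_width: 0.336
```

Emit:
move_arm --series '[{"linear": [2,0.5,-3],"spin": 0,"grip": 15},{"linear": [2,0.5,-3],"spin": 0,"grip": 15},{"linear": [2,0.5,-3],"spin": 0,"grip": 15},{"linear": [2,0.5,-3],"spin": 0,"grip": 15},{"linear": [0,0,0],"spin": 0,"grip": 15}]'

```text
clock: 25.07
position: [0.5848, -0.2049, 0.0669]
tcp_rot: [-0.0, -0.117, 0.993, 0.0]
contact_force: [1.4, -0.3, -0.7]
gripper_width: 0.332
```

Run:
```python
from h import *
r=grab("z"); o=ctrl.get_obs();print(o["contact_force"],o["position"],o["clock"])
c=r["side"];cv2.imwrite("pics/z_c.png",cv2.resize(c["image"][170:280,220:340],None,fx=5,fy=5,interpolation=cv2.INTER_CUBIC)[...,::-1])
```

```text
[-0.38239714  0.10859912 -0.57274587] [ 0.58438319 -0.20503329  0.06741855] 25.2167
```

View pics/z_c.png

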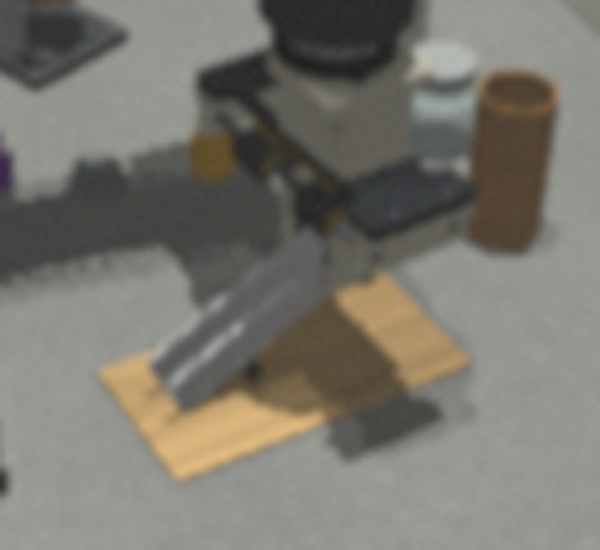

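Emit:
move_arm --series '[{"linear": [1.3,0.3,-2.5],"spin": 0,"grip": 15},{"linear": [1.3,0.3,-2.5],"spin": 0,"grip": 15},{"linear": [1.3,0.3,-2.5],"spin": 0,"grip": 15},{"linear": [1.3,0.3,-2.5],"spin": 0,"grip": 15},{"linear": [1.3,0.3,-2.5],"spin": 0,"grip": 15},{"linear": [1.3,0.3,-2.5],"spin": 0,"grip": 15},{"linear": [1.3,0.3,-2.5],"spin": 0,"grip": 15},{"linear": [1.3,0.3,-2.5],"spin": 0,"grip": 15},{"linear": [1.3,0.3,-2.5],"spin": 0,"grip": 15},{"linear": [0,0,0],"spin": 0,"grip": 15}]'

```text
clock: 26.05
position: [0.5964, -0.2023, 0.0446]
tcp_rot: [-0.0, -0.117, 0.993, 0.0]
contact_force: [0.8, -0.0, -1.3]
gripper_width: 0.335
```

Emit:
move_arm --series '[{"linear": [1.3,0.3,-2.5],"spin": 0,"grip": 15},{"linear": [1.3,0.3,-2.5],"spin": 0,"grip": 15},{"linear": [1.3,0.3,-2.5],"spin": 0,"grip": 15},{"linear": [1.2,0.3,-2.5],"spin": 0,"grip": 15},{"linear": [1.2,0.3,-2.5],"spin": 0,"grip": 15},{"linear": [1,0.3,-2.5],"spin": 0,"grip": 15},{"linear": [0,0,0],"spin": 0,"grip": 15}]' --grip_force 3

```text
clock: 26.63
position: [0.6037, -0.2005, 0.0296]
tcp_rot: [-0.0, -0.117, 0.993, 0.0]
contact_force: [0.5, -0.1, -1.5]
gripper_width: 0.329
```

Run:
```python
from h import *
r=grab("aa"); o=ctrl.get_obs();print(o["contact_force"],o["position"],o["clock"])
c=r["side"];cv2.imwrite("pics/aa_c.png",cv2.resize(c["image"][170:280,220:340],None,fx=5,fy=5,interpolation=cv2.INTER_CUBIC)[...,::-1])
```

```text
[ 0.14665162  0.41673199 -1.14145799] [ 0.60345507 -0.20054157  0.030037  ] 26.7833
```

View pics/aa_c.png

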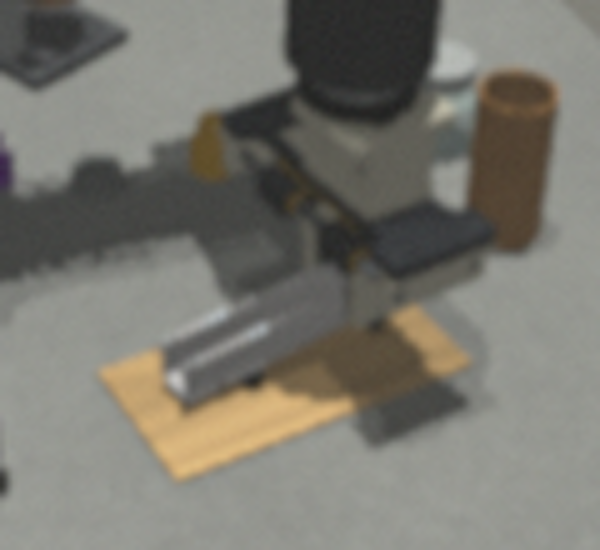

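Emit:
move_arm --series '[{"linear": [0.7,0.2,-2],"spin": 0,"grip": 15},{"linear": [0.7,0.2,-2],"spin": 0,"grip": 15},{"linear": [0.6,0.1,-2],"spin": 0,"grip": 15},{"linear": [0.3,0.1,-1],"spin": 0,"grip": 15},{"linear": [0,0,0],"spin": 0,"grip": 15}]'

```text
clock: 27.2
position: [0.6061, -0.1999, 0.0231]
tcp_rot: [-0.0, -0.117, 0.993, -0.0]
contact_force: [0.4, 0.0, -0.6]
gripper_width: 0.328
```

Emit:
move_arm --series '[{"linear": [0.2,0,-1],"spin": 0,"grip": 15},{"linear": [0,0,-1],"spin": 0,"grip": 15},{"linear": [0,0,0],"spin": 0,"grip": 15}]'

```text
clock: 27.45
position: [0.6065, -0.1999, 0.0214]
tcp_rot: [0.0, -0.117, 0.993, -0.0]
contact_force: [0.0, -0.4, 2.0]
gripper_width: 0.332
```

Run:
```python
from h import *
r=grab("bb"); o=ctrl.get_obs();print(o["contact_force"],o["position"],o["clock"])
c=r["side"];cv2.imwrite("pics/bb_c.png",cv2.resize(c["image"][170:280,220:340],None,fx=5,fy=5,interpolation=cv2.INTER_CUBIC)[...,::-1])
X,Z=prof(c,(195,275,225,330),(.4686,-.2335),(.9715,.2372),100);i=(X>5)&(X<95);print(Z.round(1).tolist(),np.degrees(np.arctan(np.polyfit(X[i],Z[i],1)[0])))
```

```text
[-0.27005396  0.80846395  2.00230923] [ 0.60644556 -0.19989767  0.02137416] 27.6
[8.2, 7.2, 9.0, 40.5, 45.7, 47.5, 47.7, 47.2, 48.4, 49.6, 49.5, 47.0, 49.7, 46.9, 49.2, 48.4, 46.2, 48.5, 46.6, 49.0, 48.9, 48.8] 2.0530062071828983
```

View pics/bb_c.png

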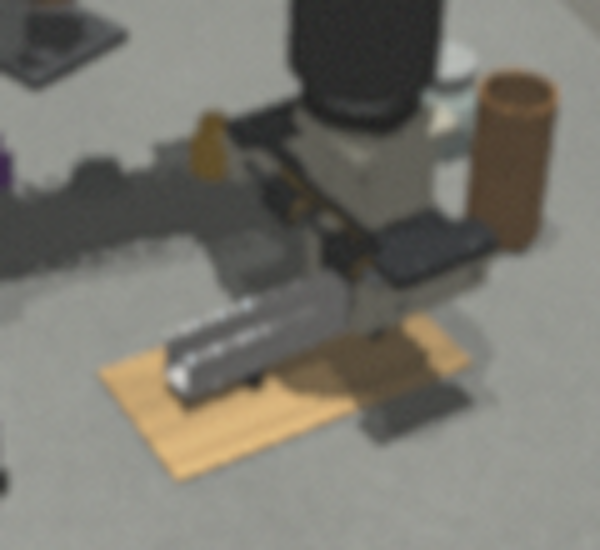

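Emit:
move_arm --series '[{"linear": [0,0,0],"spin": 0,"grip": 30.5},{"linear": [0,0,0],"spin": 0,"grip": 32},{"linear": [0,0,0],"spin": 0,"grip": 36},{"linear": [0,0,0],"spin": 0,"grip": 44},{"linear": [0,0,0],"spin": 0,"grip": 50},{"linear": [0,0,0],"spin": 0,"grip": 50}]'

```text
clock: 28.1
position: [0.6062, -0.2, 0.0212]
tcp_rot: [-0.0, -0.117, 0.993, 0.0]
contact_force: [0.2, -0.5, -0.8]
gripper_width: 0.549
```

Run:
```python
from h import *
c=ctrl.camera("wrist"); o=ctrl.get_obs();print(o["contact_force"],o["position"],o["gripper_width"]*87.6)
cv2.imwrite("pics/cc.png",c["image"][...,::-1])
```

```text
[-0.59951157  0.26676161 -0.45660491] [ 0.60621043 -0.20000559  0.02118536] 48.81451375688986
```

View pics/cc.png

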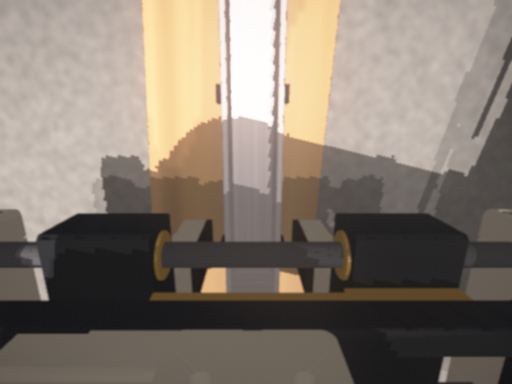

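Fingers are clear of the walls; retreat straight up.

Emit:
move_arm --series '[{"linear": [0,0,4],"spin": 0,"grip": 50},{"linear": [0,0,10],"spin": 0,"grip": 50},{"linear": [0,0,18],"spin": 0,"grip": 50},{"linear": [0,0,25],"spin": 0,"grip": 50},{"linear": [0,0,30],"spin": 0,"grip": 50},{"linear": [0,0,30],"spin": 0,"grip": 50},{"linear": [0,0,25],"spin": 0,"grip": 50},{"linear": [0,0,15],"spin": 0,"grip": 50},{"linear": [0,0,0],"spin": 0,"grip": 50},{"linear": [0,0,0],"spin": 0,"grip": 50}]'

```text
clock: 28.98
position: [0.6068, -0.2, 0.1803]
tcp_rot: [0.002, -0.117, 0.993, -0.0]
contact_force: [-0.2, 0.7, -0.4]
gripper_width: 0.573
```

Run:
```python
from h import *
r=grab("dd"); o=ctrl.get_obs();print(o["clock"],o["position"],o["contact_force"])
P=cloud(r["wrist"]).reshape(-1,3)
q=P[(P[:,2]>.036)&(P[:,2]<.06)&(np.linalg.norm(P[:,:2]-[.548,-.213],axis=1)<.1)]
print(cv2.minAreaRect((q[:,:2]*1000).astype(np.float32)),np.percentile(q[:,2],[5,50,95]))
e=np.array([.9715,.2372]);x=(q[:,:2]-[.5463,-.2145])@e*1000
for a in range(-70,80,25):
    k=(x>a)&(x<a+25);print(a,np.percentile(q[k,2],90).round(4) if k.sum() else None)
c=cv2.resize(r["scene"]["image"][150:220,290:370],(560,490),interpolation=cv2.INTER_CUBIC);cv2.imwrite("pics/dd_st.png",c[...,::-1])
```

```text
29.1333 [ 0.60558879 -0.19986127  0.17744822] [ 0.24488236  0.95413515 -0.30173326]
((556.01708984375, -211.767333984375), (159.16319274902344, 29.022520065307617), 13.349157333374023) [0.03929952 0.04731352 0.04858343]
-70 0.0483
-45 0.0483
-20 0.0484
5 0.0484
30 0.0484
55 0.0483
```

View pics/dd_scene.png

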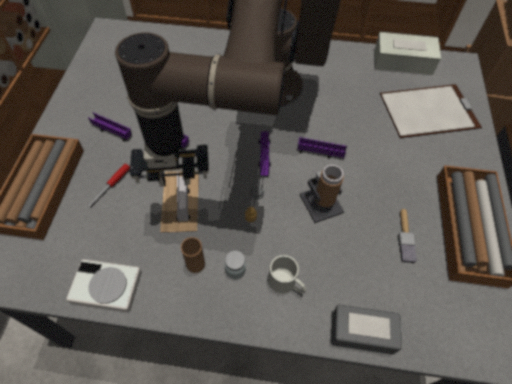

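View pics/dd_wrist.png

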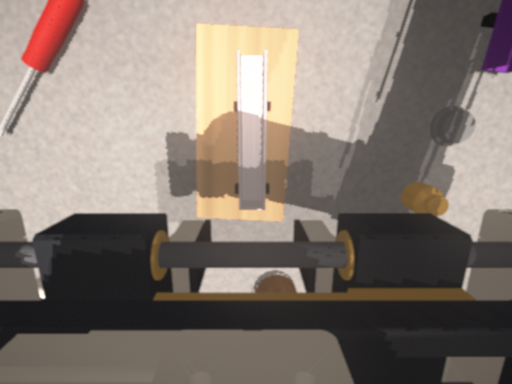

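View pics/dd_st.png

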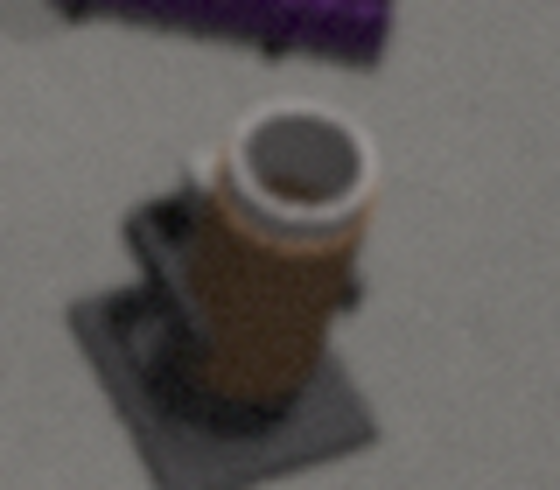

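```bash
python3 -c "
from station import ctrl
print(ctrl.finish_job())"
```

```text
the job is handed in; nothing more can be done
None
```

All three plugs are in the tube and the empty chute is back on the board, but contact with the neck was lost for about 1.3 s in the middle. I handed the job in at about 29 s.

**How it was done:** The arm cannot tilt its tool, so I gripped the chute near its rear and let it pivot between the pads. I carried it level, seated the lip on the neck and pressed with about 4 N while level. I then slid it deeper, until the front foot met the outside of the rim, and tipped it to about 36° with about 2 to 8 N measured on the neck. The plugs stayed in the chute, held by the far wall of the neck. Next I tightened the grip and drew the lip back along the rim under about 5 to 7 N, and the plugs dropped in. I set the chute down by letting its lip touch the board and pivot flat, with about 3 N at touchdown, then let go.

**Last checks:**
- **Chute:** it is level, with its top at 48 mm all along, empty, and wholly on the board about 10 mm from where it started.
- **Plugs:** the chute was empty right after the pour, and I could see a plug down inside the tube. I saw no plugs on the table; I did not count all three in the tube.
- **Other things:** the bystander objects look unmoved. I judged this by eye from the pictures.
- **Force:** the highest reading on the neck was about 8 N.

**What went wrong:** When I began drawing the chute back, at about 17.5 to 18.7 s, the force readings fell to the chute's own weight. The lip was probably a few mm clear of the rim, with the chute tipped and the plugs already at the lip. No plug had left the chute then, and I pressed again to about 4 N before any dropped. This breaks "keep the lip pressing" for that stretch. The force also ran low, about 0.5 to 2 N vertically, at some moments of the tipping.

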